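# Load the tilting settling rack and hold it up on its kickstand

### The job

Put the two brown vials one in each bore of the settling rack, fully down, while it is parked leaning towards you, and only then flip its kickstand over centre so that it snaps fully down, with the rack still leaning. Then take the rack by its top bar, ease it upright onto the kickstand's foot, and finish still holding the bar with the foot lightly pressed on its pad: loaded, the rack is front-heavy and tips back when let go, and I will tighten the hinge knob while you hold it. Keep the vials from tipping over and leave the dropper bottle and the labelled vial alone.

Things in the scene. Friction and masses are not known exactly. Their poses are not given: they have to be found in the camera images.
- vial_a_center (a point): Centre (31 mm above the underside) of the first brown glass vial, loose, standing on the worktop. Body 27 mm in diameter, 50 mm tall; black cap on it 22 mm in diameter, 12 mm tall; 62 mm in all, about 30 g. z runs up to the cap. The two vials are alike; either may go in either bore.
- vial_b_center (a point): The same for the second brown vial.
- hinge_axis (a point): Middle of the rack's hinge axis, 38 mm up, on the grey base plate (fixed; top 14 mm above the worktop, from 55 mm in front of the axis to 90 mm behind it, 200 mm wide). x points to the rack's back (away from the robot), y along the hinge axis to its left, where the kickstand is, z straight up. The frame swings about y.
- rack_frame (a joint): Swing of the frame about the hinge axis, rad: 0 = parked, leaning 0.30 rad (17 degrees) towards the robot, kept there by its weight alone (start); 0.30 = upright. Let go, it falls back to 0. With the kickstand down, the foot lands on its pad at 0.30; with it folded the frame would swing past upright to 0.75. Takes 2 to 3 N at the top bar.
- bore_left_seat (a point): Where a vial's centre is when fully down in the left bore: on its axis, 31 mm above its floor, 42 mm in front of the uprights. Turns with the frame: z out of the bore along its axis (leaning 0.30 rad to the robot when parked), x to the back, y along the hinge axis to the left.
- bore_right_seat (a point): The same for the right bore.
- bore_left_mouth (a point): Centre of the left bore's mouth in the top face of the grey plastic block (52 x 122 x 40 mm); axes as of the seat. Bore 30 mm wide, 34 mm deep, chamfered; the bores are 60 mm apart. A seated vial stands 28 mm out of the block. A white sheet 32 mm behind the bores' axes ends 22 mm above the block.
- bore_right_mouth (a point): The same for the right bore.
- hub_axis (a point): Centre of the kickstand's hub, at the end of a stub on the frame's left upright, 75 mm behind it and 85 mm up from the hinge; it is carried by the frame. The kickstand turns about the y axis (parallel to the hinge axis) through this point.
- kickstand (a joint): Kickstand about its hub, rad: 0 = folded (start; leg points up, 0.61 rad back of the frame's uprights, 0.31 rad back of vertical while parked); 2.71 = down on its stop, foot 10 degrees past the hub to the front. Turns up, back, down. A spring changes over at about 0.5: below 0.35 it returns to 0; beyond 0.65 it snaps down by itself. It takes 1 to 2 N at the toe peg.
- toe_peg (a point): Middle of the toe peg of the kickstand: a round steel peg 12 mm in diameter and 34 mm long that sticks out to the left (along y) from the leg, 76 mm from the hub; it can be pinched or pushed. Its rubber end knob is 15 mm in diameter. The flat leg (12 x 7 mm) is about 106 mm long from the hub to the end of the foot.
- kick_foot: Round rubber foot at the leg's end, 16 mm in diameter; origin at its centre, 98 mm from the hub.
- landing_pad: Black rubber pad 36 x 24 x 4 mm on the base plate, on which the foot lands when the rack is upright; it gives at most 0.5 mm. Origin at its underside's centre; its top is 18 mm above the worktop.
- handle_bar: Round steel top bar of the frame, 14 mm in diameter, 170 mm long along y, with black end caps; it can roll about its own length. Origin at its middle, 155 mm above and 30 mm behind the hinge axis when the rack is upright. At least 40 mm are free below and all round the middle of its length.
- dropper_bottle: Bystander: a small white dropper bottle, 29 mm in diameter, 70 mm tall, loose; origin at its underside.
- label_vial: Bystander: an amber vial with a white cap and a label, 24 mm in diameter, 64 mm tall, loose; not one of the two brown vials; origin at its underside.
Things that resemble listed ones, but are neither listed nor needed, are in the scene too. What is shaped like the part that bears vial_a_center but pink is not meant.

How it is judged (in metres and radians):
On the way, in this order (a step that is already met when the one before it is completed fails the run):
1. both vials stand fully down in the two bores while the rack still leans, parked, and the kickstand is still folded (((distance between vial_a_center and bore_left_seat below 0.008 m and angle between the z axis of vial_a_center and the z axis of bore_left_seat, either way round below 0.15 rad) or (distance between vial_a_center and bore_right_seat below 0.008 m and angle between the z axis of vial_a_center and the z axis of bore_left_seat, either way round below 0.15 rad)) and ((distance between vial_b_center and bore_left_seat below 0.008 m and angle between the z axis of vial_b_center and the z axis of bore_left_seat, either way round below 0.15 rad) or (distance between vial_b_center and bore_right_seat below 0.008 m and angle between the z axis of vial_b_center and the z axis of bore_left_seat, either way round below 0.15 rad)) and distance between vial_a_center and vial_b_center above 0.03 m and value of joint rack_frame below 0.1 rad and value of joint kickstand below 0.7 rad), for 0.2 s.
2. the kickstand is fully down past its centre while the rack still leans, parked (((distance between vial_a_center and bore_left_seat below 0.008 m and angle between the z axis of vial_a_center and the z axis of bore_left_seat, either way round below 0.15 rad) or (distance between vial_a_center and bore_right_seat below 0.008 m and angle between the z axis of vial_a_center and the z axis of bore_left_seat, either way round below 0.15 rad)) and ((distance between vial_b_center and bore_left_seat below 0.008 m and angle between the z axis of vial_b_center and the z axis of bore_left_seat, either way round below 0.15 rad) or (distance between vial_b_center and bore_right_seat below 0.008 m and angle between the z axis of vial_b_center and the z axis of bore_left_seat, either way round below 0.15 rad)) and distance between vial_a_center and vial_b_center above 0.03 m and value of joint kickstand above 2.6 rad and value of joint rack_frame below 0.15 rad), for 0.2 s.
At the end, for the whole second after the job is handed in: Both vials fully down (within 8 mm), one in each bore; kickstand on its down stop (over 2.6 rad); rack upright within 0.05 rad and still, its foot pressed on the pad with over 1 N, held by the fingers at the top bar (over 0.5 N) through the last second (((distance between vial_a_center and bore_left_seat below 0.008 m and angle between the z axis of vial_a_center and the z axis of bore_left_seat, either way round below 0.15 rad) or (distance between vial_a_center and bore_right_seat below 0.008 m and angle between the z axis of vial_a_center and the z axis of bore_left_seat, either way round below 0.15 rad)) and ((distance between vial_b_center and bore_left_seat below 0.008 m and angle between the z axis of vial_b_center and the z axis of bore_left_seat, either way round below 0.15 rad) or (distance between vial_b_center and bore_right_seat below 0.008 m and angle between the z axis of vial_b_center and the z axis of bore_left_seat, either way round below 0.15 rad)) and distance between vial_a_center and vial_b_center above 0.03 m and value of joint kickstand above 2.6 rad and value of joint rack_frame between 0.25 and 0.35 rad and contact force between kick_foot and landing_pad above 1 N and contact force between the fingers and handle_bar above 0.5 N and velocity of joint rack_frame between -0.1 and 0.1 rad/s); the arm keeps its last pose, push and grip.
It fails at once if a vial is tipped over (angle between any of vial_a_center, vial_b_center's own z axis and vertical above 0.9 rad).
It fails at once if the rack is swung up with a jerk or dropped back (faster than 2 rad/s) (velocity of joint rack_frame above 2 rad/s or velocity of joint rack_frame below -2 rad/s).
It fails at once if the dropper bottle or the labelled vial is moved more than 25 mm or tipped (distance of any of dropper_bottle, label_vial from where it was at the start of the episode above 0.025 m or angle between any of dropper_bottle, label_vial's own z axis and vertical above 0.5 rad).
It also fails if it takes over 69 s, if anything falls off the work surface, if the arm or the gripper's body presses on something with over 40 N, if the wrist force passes 120 N, or if a joint passes its speed limit or range.

### The arm

A 6-joint arm with a two-finger parallel gripper is mounted at the origin on a cart in front of the work surface, level with it; the furniture and walls round the work are solid. World frame = base frame: x ahead of the robot, y to its left, z up, the work surface at z = 0. Lengths are in m, angles in degrees, forces in N, time in s.
With the tool pointing down it reaches from about 0.375 to 0.9 m from the base axis. Payload 3.1 kg.
Tool frame: the origin (TCP) lies at the very end of the fingers, on their centre line; the grasp point (between the pads) lies 19 mm behind it; x points along the fingers, z is the direction in which the jaws open and shut, and the axes are right-handed (so a half turn about x gives the same grasp; the last joint's range is limited). The gripper opens to 87 mm and grips with 3 to 60 N. Pads are 19 mm wide; open, the fingers measure 117 mm over their backs; the gripper's body (75 mm by 190 mm) begins 51 mm behind the grasp point.
Start: joints at [-80.357, 30.224, 82.088, -0, 67.689, -10.227], TCP at [0.212, -0.588, 0.223] pointing down, gripper open.
Joint ranges: [-176.69, 176.69], [-43.24, 126.21], [12.49, 139.97], [-82, 262], [0, 151.66], [-163.58, 163.58]. Speed limits (degrees/s): [159.86, 159.86, 180, 180, 180, 180].

### API

Orientations are given as a 3x3 rotation matrix whose columns are the frame's x, y, z axes.
In Python, from rig import bot gives the robot as it stands.
- The arm moves only by the tool send_rows, never from a script. Its arguments are lists of equal length, an entry for each row: "fingers": the opening, from 0 (shut) to 1 (fully open); "dp": the shift along the world's x, y, z in mm, a list of three; "turn": the turn, a rotation vector about the world's x, y, z in rad, a list of three. In form: {"fingers": [fingers, ...], "dp": [[tx, ty, tz], ...], "turn": [[rx, ry, rz], ...]}. A call has 1 to 10 rows; each row is the pose to reach, as a shift and turn from the pose measured when the call began; what a row does not reach only later rows make up. A row lasts 1/12 s, in which the tool goes at most 41.7 mm and 7.16 degrees, less where a joint would pass 70% of its speed; a pose out of reach is approached as far as the arm can. A call with a gripper value outside its range is refused whole. The fingers move at their own pace and stop on an object; the grip force is fixed at half the most. Time passes only in rows, so rows that repeat a pose let the fingers close. It gives the time, the measured TCP pose, the force and the opening at its end, in the units of the state.
- bot.read_state(): the state, without advancing time (a new reading comes with each control period).
- bot.capture(name): name is "scene" or "top"; returns a dict with "img" (400x640x3 uint8, blue, green, red), "z_map" (400x640 float32, m along the optical axis (not along the pixel's ray), 0 where there is no reading), "mtx" (3x3 intrinsics, pixels), "origin" and "orientation" of the camera in the world. Camera axes: x right, y up, looking along -z (the intrinsics and any distortion apply to the point x, -y, -z); pixel columns grow to the right and rows downward; lengths in m; the calibration is good to about 2 mm. A picture is of the moment at which its call begins.
- bot.hand_in(): hands the job in, once; it reports no verdict.
The state is a dict: "time_s": time; "joint_positions": joint angles; "qvel": joint speeds; "tau": joint torques, N m; "position": TCP position; "tcp_rot": TCP orientation; "force": force on the tool from outside, world axes, zero at the start; "moment": the same for the moment, N m; "opening": opening from 0.0 (shut) to 1.0 (fully open).
Only numpy, scipy, OpenCV 4.12 (cv2) and the standard library are available. Lean on these libraries where they do the work, as an engineer would, in place of code of your own. Each camera call takes 0.05 s, during which the arm holds its last target.

## Working session

There is one attempt and no reset: what is moved stays moved. The work goes in short steps, Python scripts to look and compute and a tool call to move; the robot and the scene stay as the last step left them, time stands still between calls to the robot, and variables do not carry over. Pictures are saved under pics/ and viewed, and the job is handed in when it is done.

Besides the shell and the picture viewer there is one more tool, called after "Request:" by a JSON object that holds its "fn" and its "kwargs", one argument or row to a line. send_rows: Moves the arm, as the interface text tells. Its arguments: {"type":"object","properties":{"fingers":{"type":"array","items":{"type":"number"}},"dp":{"type":"array","items":{"type":"array","items":{"type":"number"}}},"turn":{"type":"array","items":{"type":"array","items":{"type":"number"}}}},"required":["fingers","dp","turn"]}

```bash
ls; mkdir -p pics
python3 - <<'E'
from rig import bot
import cv2,numpy as np
for n in ["scene","top"]:
    c=bot.capture(n); cv2.imwrite(f"pics/{n}0.png",c["img"]); np.savez(f"{n}0.npz",**c)
    print(n,c["mtx"],c["origin"],c["orientation"],[k for k in c])
s=bot.read_state()
print(s)
E
```

```text
pics
scene [[427.09057694   0.         314.76846315]
 [  0.         427.09057694 199.55617666]
 [  0.           0.           1.        ]] [-0.36510202 -0.61330413  0.89590398] [[ 0.45604996  0.54545295 -0.70320659]
 [-0.88984298  0.29196846 -0.35061929]
 [ 0.01406782  0.78564336  0.61851968]] ['img', 'z_map', 'mtx', 'origin', 'orientation']
top [[404.84409515   0.         316.19318187]
 [  0.         404.84409515 190.85058085]
 [  0.           0.           1.        ]] [ 0.35969309 -0.20444891  1.23304534] [[ 0.01011912  0.994517   -0.10408431]
 [-0.99983576  0.0084979  -0.01600775]
 [-0.01503548  0.1042292   0.99443965]] ['img', 'z_map', 'mtx', 'origin', 'orientation']
{'time_s': 0.1, 'joint_positions': array([-8.03555780e+01,  3.02734659e+01,  8.21487176e+01, -5.92870686e-04,
        6.76901259e+01, -1.02258896e+01]), 'qvel': array([-0.00065613, -0.09646302, -0.16277889,  0.10377855, -0.08319507,
        0.0457258 ]), 'tau': array([-7.50675281e-04, -4.40984559e+01, -1.77150965e+01,  6.34814962e-02,
        5.33353805e-02, -3.64891775e-05]), 'position': array([ 0.21235969, -0.58711497,  0.22167317]), 'tcp_rot': array([[-3.37830851e-04,  9.40463091e-01,  3.39895662e-01],
       [ 1.93086041e-03,  3.39895661e-01, -9.40461169e-01],
       [-9.99998079e-01,  3.38574281e-04, -1.93073019e-03]]), 'force': array([-0.70251022, -0.04630836, -0.32056611]), 'moment': array([-0.01567448, -0.00025471,  0.01959815]), 'opening': 1.001606948579536}
```

View pics/scene0.png

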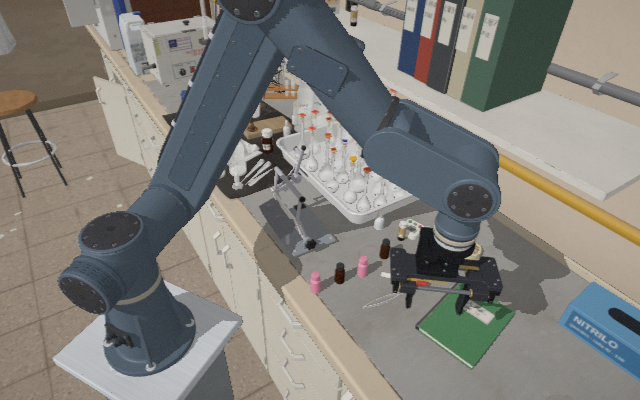

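View pics/top0.png

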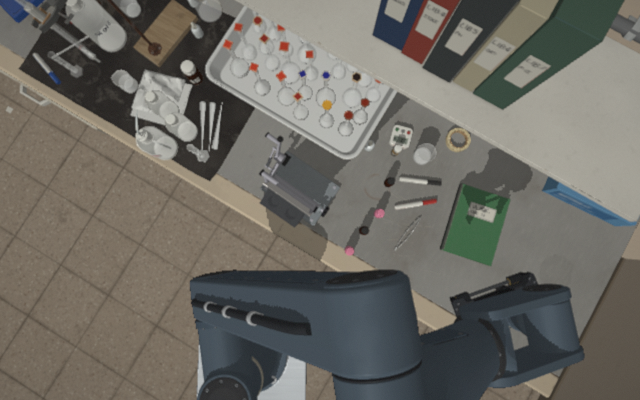

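Run:
```python
import cv2
t=cv2.imread("pics/top0.png");s=cv2.imread("pics/scene0.png")
cv2.imwrite("pics/t1.png",cv2.resize(t[110:270,240:440],None,fx=4,fy=3.75,interpolation=2)[:600])
cv2.imwrite("pics/t1.png",cv2.resize(t[115:265,240:440],None,fx=4,fy=4,interpolation=2))
cv2.imwrite("pics/s1.png",cv2.resize(s[160:310,240:440],None,fx=4,fy=4,interpolation=2))
```

```text
(no output)
```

View pics/t1.png

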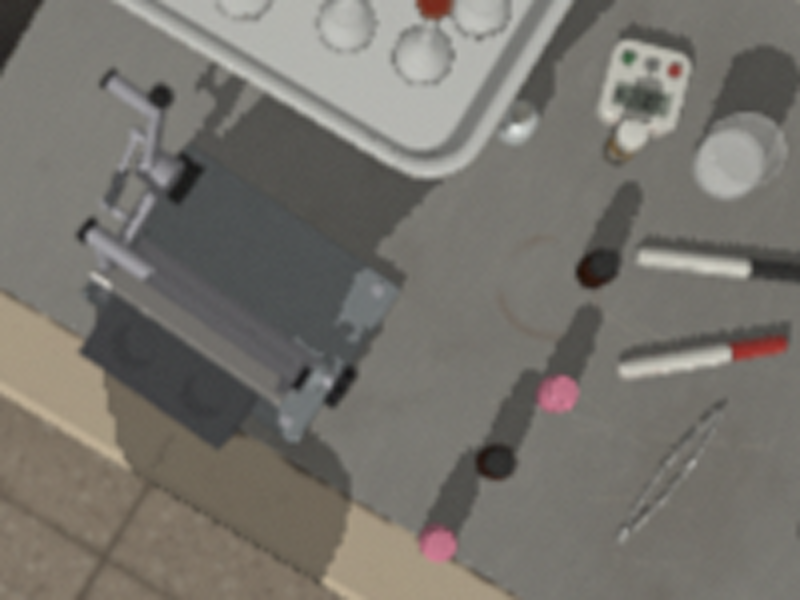

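View pics/s1.png

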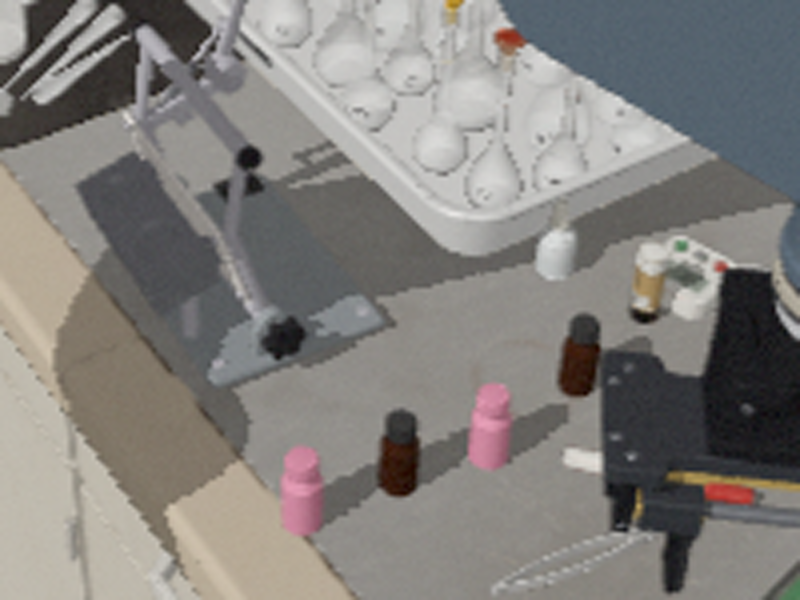

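```bash
cat > h.py <<'E'
import numpy as np,cv2
F=np.diag([1,-1,-1.])
class V:
    def __init__(s,c):
        s.img=c["img"];s.z=c["z_map"];s.K=c["mtx"];s.o=c["origin"];s.R=c["orientation"]@F
    def ray(s,u,v): return s.R@np.array([(u-s.K[0,2])/s.K[0,0],(v-s.K[1,2])/s.K[1,1],1.])
    def plane(s,u,v,z):
        d=s.ray(u,v); return s.o+d*(z-s.o[2])/d[2]
    def dep(s,u,v): return s.o+s.ray(u,v)*s.z[int(round(v)),int(round(u))]
    def cloud(s):
        h,w=s.z.shape;u,v=np.meshgrid(np.arange(w),np.arange(h))
        P=np.stack([(u-s.K[0,2])/s.K[0,0],(v-s.K[1,2])/s.K[1,1],np.ones_like(u)],-1)*s.z[...,None]
        return P@s.R.T+s.o
    def proj(s,P):
        p=s.R.T@(np.asarray(P)-s.o); q=s.K@p; return q[:2]/q[2]
def tri(a,pa,b,pb):
    da=a.ray(*pa);da/=np.linalg.norm(da);db=b.ray(*pb);db/=np.linalg.norm(db)
    M=np.stack([da,-db],1);t=np.linalg.lstsq(M,b.o-a.o,rcond=None)[0]
    p=a.o+da*t[0];q=b.o+db*t[1];return (p+q)/2,np.linalg.norm(p-q)
def load(n): return V(dict(np.load(n+".npz")))
def t1(u,v): return 240+u/4,115+v/4
def s1(u,v): return 240+u/4,160+v/4
E
python3 - <<'E'
from h import *
T=load("top0");S=load("scene0");np.set_printoptions(precision=4,suppress=True)
for n,p in [("table",(400,300)),("plate",(300,260)),("block",(150,370)),("blockR",(200,395)),("bar",(200,310))]: print(n,T.dep(*t1(*p)))
print("tableS",S.dep(*s1(330,400)))
for n,p,q in [("barL",(90,232),(148,33)),("barR",(303,378),(250,157)),("knob",(341,386),(280,335)),("peg?",(108,80),(0,0))]:
    print(n,tri(T,t1(*p),S,s1(*q)),T.dep(*t1(*p)),S.dep(*s1(*q)))
# vial masks
def comps(V,m,lo=8):
    n,l,st,c=cv2.connectedComponentsWithStats(m.astype(np.uint8))
    return [(st[i],c[i]) for i in range(1,n) if st[i,4]>lo]
for V,n in((T,"T"),(S,"S")):
    P=V.cloud(); m=(P[...,2]>0.035)&(P[...,2]<0.075)&(P[...,0]>.3)&(P[...,0]<.8)&(P[...,1]>-.5)&(P[...,1]<-.15)
    nn,l,st,c=cv2.connectedComponentsWithStats(m.astype(np.uint8))
    for i in range(1,nn):
        if st[i,4]<8: continue
        mm=l==i; print(n,st[i],c[i],V.img[mm].mean(0).astype(int),P[mm].mean(0),P[mm][:,2].max(),(P[mm].min(0)+P[mm].max(0))/2)
E
```

```text
table [ 0.4922 -0.2575 -0.0015]
plate [ 0.5199 -0.1809  0.0176]
block [ 0.4306 -0.0776  0.0957]
blockR [ 0.4148 -0.1107  0.0655]
bar [ 0.4631 -0.1205  0.1986]
tableS [ 0.4148 -0.2528 -0.001 ]
barL (array([ 0.5146, -0.0482,  0.192 ]), np.float64(0.0017051705874478542)) [ 0.5131 -0.0485  0.199 ] [-0.3651 -0.6133  0.8959]
barR (array([ 0.4199, -0.1863,  0.1933]), np.float64(0.0016576334591658379)) [ 0.4203 -0.1871  0.1931] [ 0.418  -0.1865  0.1946]
knob (array([ 0.4226, -0.2105,  0.038 ]), np.float64(0.004768004952417344)) [ 0.4231 -0.2125  0.0489] [ 0.4169 -0.2107  0.0429]
peg? (array([0.558 , 0.0079, 0.1944]), np.float64(0.17215989585287877)) [ 0.6091 -0.0603  0.2165] [0.6511 0.1911 0.0692]
T [306  86   5  10  36] [307.5556  90.5556] [168 172 171] [ 0.7886 -0.1562  0.0472] 0.0661000765278481 [ 0.7882 -0.1573  0.0514]
T [316  87  20  17 199] [325.2663  95.3719] [166 171 171] [ 0.7712 -0.2098  0.0547] 0.07458828360735947 [ 0.7758 -0.2106  0.0551]
T [343  87  19  19 237] [351.8397  96.7215] [175 179 178] [ 0.7678 -0.2895  0.0536] 0.07460217818165438 [ 0.7733 -0.2908  0.055 ]
T [367  88  
[... 2383 characters left out ...]
945  0.0496] 0.07492685950099442 [ 0.4288 -0.1866  0.055 ]
S [423 226   8   2   8] [426.5   226.125] [163 166 168] [ 0.618  -0.4891  0.0685] 0.07189393504211894 [ 0.6174 -0.4894  0.0685]
S [380 238  10  13  98] [385.1429 244.4388] [42 48 60] [ 0.5068 -0.4037  0.0509] 0.06455844628057217 [ 0.5081 -0.4027  0.0499]
S [358 256  10  13 106] [362.4717 262.1415] [151 130 196] [ 0.413  -0.3727  0.051 ] 0.06501931025139485 [ 0.4164 -0.3717  0.0502]
S [335 262  10  14 104] [339.4423 268.6827] [41 47 58] [ 0.3616 -0.3278  0.0517] 0.06545595932718506 [ 0.3639 -0.3267  0.0502]
S [311 271   9  13  59] [316.1017 276.1525] [143 123 185] [ 0.3063 -0.2864  0.0557] 0.06732167378013298 [ 0.3077 -0.284   0.0528]
```

```bash
python3 - <<'E'
from h import *
np.set_printoptions(precision=4,suppress=True)
T=load("top0");S=load("scene0")
H=np.array([.481,-.127,.038]); y=np.array([.0947,.1381,0]);y/=np.linalg.norm(y); z=np.array([0,0,1.]);x=np.cross(y,z)
print("x",x,"y",y)
RW=np.stack([x,y,z],1)
def toF(P,q=-.30): # frame coords: undo tilt
    L=(P-H)@RW; a=q; # tilt towards -x: point upright (X,Z)-> x=Xc-Zs ; z=Zc+Xs
    c,s=np.cos(.3),np.sin(.3)
    X=L[...,0]*c+L[...,2]*s; Z=-L[...,0]*s+L[...,2]*c
    return np.stack([X,L[...,1],Z],-1)
for V,n in((T,"T"),(S,"S")):
    P=V.cloud();Fm=toF(P)
    m=(P[...,2]>.01)&(np.abs(Fm[...,1])<.14)&(Fm[...,0]>-.09)&(Fm[...,0]<.14)&(Fm[...,2]>-.06)
    f=Fm[m]*1000;col=V.img[m]
    # ortho: XZ and YX views
    for nm,(i,j) in (("YX",(1,0)),("YZ",(1,2)),("XZ",(0,2))):
        im=np.full((560,600,3),255,np.uint8)
        for p,cc in zip(f,col):
            u=int(300-(p[i] if i==1 else -p[i])*2);v=int((400 if j==2 else 300)-p[j]*2)
            cv2.circle(im,(u,v),2,tuple(int(k) for k in cc),-1)
        cv2.imwrite(f"pics/o_{n}_{nm}.png",im)
    # block top face
    b=(Fm[...,0]>-.066)&(Fm[...,0]<-.018)&(np.abs(Fm[...,1])<.06)&(Fm[...,2]>0)
    print(n,"block z hist",np.histogram(Fm[b][:,2],bins=np.arange(0,.1,.005)))
    # vial caps
    for c0 in((.3705,-.3255),(.5149,-.4021)):
        m=(np.hypot(P[...,0]-c0[0],P[...,1]-c0[1])<.03)&(P[...,2]>.058)
        q=P[m];print(n,"cap",len(q),q.mean(0),(q.min(0)+q.max(0))/2,np.ptp(q,0))
E
python3 - <<'E'
import cv2,numpy as np
a=[cv2.imread(f"pics/o_{n}.png") for n in("T_YX","T_YZ","T_XZ","S_XZ")]
cv2.imwrite("pics/o.png",cv2.resize(np.vstack([np.hstack(a[:2]),np.hstack(a[2:])]),(800,600*0+746))[:600] if 0 else cv2.resize(np.vstack([np.hstack(a[:2]),np.hstack(a[2:])]),(642,600)))
E
```

```text
x [ 0.8247 -0.5655  0.    ] y [0.5655 0.8247 0.    ]
T block z hist (array([  0,   0,   0,   0,   0,   0,   0,   1,  59,  52,  10,  18,  11,
        13,  54, 393,  85,   0,   0]), array([0.   , 0.005, 0.01 , 0.015, 0.02 , 0.025, 0.03 , 0.035, 0.04 ,
       0.045, 0.05 , 0.055, 0.06 , 0.065, 0.07 , 0.075, 0.08 , 0.085,
       0.09 , 0.095]))
T cap 39 [ 0.3707 -0.3269  0.0609] [ 0.3703 -0.3272  0.062 ] [0.0173 0.0176 0.0075]
T cap 37 [ 0.5159 -0.4042  0.0613] [ 0.5162 -0.4045  0.0618] [0.0179 0.0207 0.0071]
S block z hist (array([  5,   5,   6,   6,   4,   3,   0,   1,  12,  21,  16,  36,  33,
        43,  31, 178, 198,   1,   0]), array([0.   , 0.005, 0.01 , 0.015, 0.02 , 0.025, 0.03 , 0.035, 0.04 ,
       0.045, 0.05 , 0.055, 0.06 , 0.065, 0.07 , 0.075, 0.08 , 0.085,
       0.09 , 0.095]))
S cap 42 [ 0.3644 -0.3263  0.0618] [ 0.3651 -0.3257  0.0618] [0.021  0.0216 0.0073]
S cap 38 [ 0.5098 -0.4028  0.0611] [ 0.5101 -0.4022  0.0617] [0.0202 0.0203 0.0058]
```

View pics/o.png

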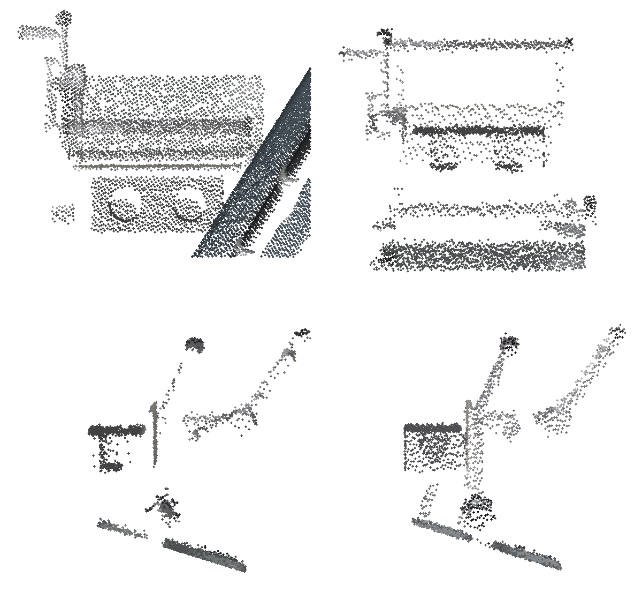

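Run:
```python
from h import *
np.set_printoptions(precision=4,suppress=True)
T=load("top0");S=load("scene0")
def blob(V,c0):
    P=V.cloud()
    m=(np.hypot(P[...,0]-c0[0],P[...,1]-c0[1])<.03)&(P[...,2]>.058)
    v,u=np.nonzero(m);return ((u.min()+u.max())/2,(v.min()+v.max())/2),(u.mean(),v.mean())
for c in((.3705,-.3255),(.5149,-.4021),(.4218,-.3706)):
    a,am=blob(T,c);b,bm=blob(S,c)
    print(am,bm,tri(T,am,S,bm),T.plane(*am,.062),S.plane(*bm,.062))
for n,V in(("tb",T),("sb",S)):
    if n=="tb":r=V.img[180:230,255:310]
    else:r=V.img[190:245,255:305]
    cv2.imwrite(f"pics/{n}.png",cv2.resize(np.clip(r.astype(float)*1.6,0,255).astype(np.uint8),None,fx=11,fy=11,interpolation=2))
```

```text
(np.float64(364.9230769230769), np.float64(229.87179487179486)) (np.float64(339.57142857142856), np.float64(265.1904761904762)) (array([ 0.37  , -0.3259,  0.0565]), np.float64(0.003330149141054173)) [ 0.3707 -0.3268  0.062 ] [ 0.3643 -0.3264  0.062 ]
(np.float64(391.4054054054054), np.float64(180.02702702702703)) (np.float64(385.63157894736844), np.float64(241.07894736842104)) (array([ 0.5157, -0.4033,  0.0566]), np.float64(0.003711197880123292)) [ 0.5158 -0.4041  0.062 ] [ 0.5089 -0.4031  0.062 ]
(np.float64(380.42105263157896), np.float64(211.92105263157896)) (np.float64(362.8095238095238), np.float64(258.54761904761904)) (array([ 0.4224, -0.3711,  0.0557]), np.float64(0.0030195921017498596)) [ 0.4227 -0.3716  0.062 ] [ 0.4156 -0.3717  0.062 ]
```

View pics/tb.png

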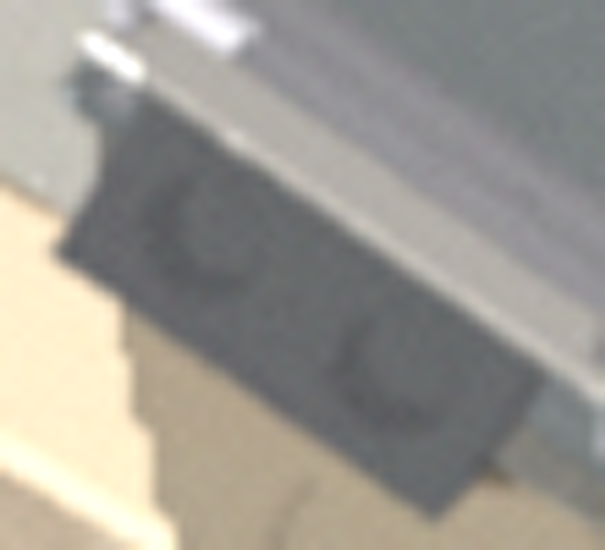

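View pics/sb.png

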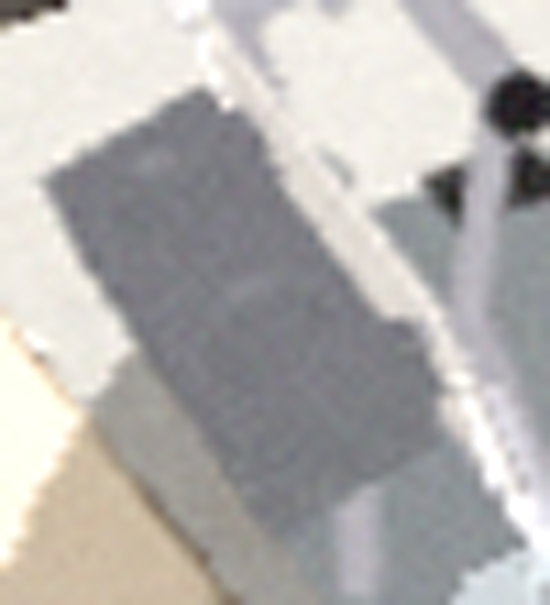

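```bash
cat >> h.py <<'E'
H=np.array([.481,-.127,.038]); yr=np.array([.0947,.1381,0]);yr/=np.linalg.norm(yr); zr=np.array([0,0,1.]);xr=np.cross(yr,zr)
RW=np.stack([xr,yr,zr],1)
def toF(P,t=.3):
    L=(P-H)@RW;c,s=np.cos(t),np.sin(t)
    return np.stack([L[...,0]*c+L[...,2]*s,L[...,1],-L[...,0]*s+L[...,2]*c],-1)
def toW(f,t=.3):
    X,Y,Z=f;c,s=np.cos(t),np.sin(t);return H+RW@np.array([X*c-Z*s,Y,Z*c+X*s])
E
python3 - <<'E'
from h import *
np.set_printoptions(precision=4,suppress=True)
T=load("top0");S=load("scene0")
for V,n in((T,"T"),(S,"S")):
    P=V.cloud();L=(P-H)@RW;f=toF(P)
    m=(L[...,0]>.03)&(L[...,0]<.08)&(abs(L[...,1])<.06)&(abs(P[...,2]-.014)<.012)
    print(n,"plate z",np.median(P[m][:,2]),m.sum())
    m=(abs(P[...,2])<.01)&(P[...,0]>.35)&(P[...,0]<.6)&(P[...,1]<-.24)&(P[...,1]>-.45)
    print(n,"table z",np.median(P[m][:,2]))
    m=(f[...,0]>-.064)&(f[...,0]<-.02)&(abs(f[...,1])<.055)&(f[...,2]>.074)&(f[...,2]<.09)
    q=f[m];print(n,"block Z",np.median(q[:,2]),np.linalg.lstsq(np.c_[q[:,:2],np.ones(len(q))],q[:,2],rcond=None)[0])
    m=(f[...,0]>-.08)&(f[...,0]<-.0)&(abs(f[...,1])<.075)&(f[...,2]>.072)&(f[...,2]<.085)
    q=f[m];print(" ext",np.percentile(q,[1,99],axis=0))
    m=(f[...,2]>.14)&(f[...,2]<.17)&(f[...,0]>0)&(f[...,0]<.06)&(abs(f[...,1])<.1)
    q=f[m];print(" bar",q.mean(0),np.percentile(q,[1,99],axis=0))
    m=(f[...,2]>.14)&(f[...,2]<.19)&(f[...,0]>0.08)&(f[...,0]<.15)&(f[...,1]>.06)&(f[...,1]<.15)
    q=f[m];print(" peg",np.percentile(q,[1,50,99],axis=0))
for p in((208,243),(391,377)):
    w=T.plane(255+p[0]/11,180+p[1]/11,.099);print("bore",w,toF(w))
for p in((62,255),(432,515)):
    w=T.plane(255+p[0]/11,180+p[1]/11,.0915);print("corner",w,toF(w))
E
```

```text
T plate z 0.012735514099334377 639
T table z -0.0015803492599930635
T block Z 0.07780121020635754 [0.0046 0.0001 0.0782]
 ext [[-0.0664 -0.0583  0.0725]
 [-0.0042  0.0648  0.0838]]
 bar [0.0323 0.0018 0.1584] [[ 0.0246 -0.0843  0.152 ]
 [ 0.0392  0.0893  0.1636]]
 peg [[0.1094 0.0841 0.1412]
 [0.1218 0.1016 0.1513]
 [0.1393 0.1317 0.1721]]
S plate z 0.013538855492208679 399
S table z -0.0004610813122033486
S block Z 0.08023100232283749 [ 0.0077 -0.002   0.0804]
 ext [[-0.0716 -0.0618  0.0723]
 [-0.0127  0.0649  0.0842]]
 bar [ 0.0249 -0.0074  0.1593] [[ 0.0159 -0.0878  0.1413]
 [ 0.0332  0.0865  0.1651]]
 peg [[0.1041 0.0822 0.1408]
 [0.1156 0.0897 0.1539]
 [0.1332 0.1302 0.1746]]
bore [ 0.4456 -0.0676  0.099 ] [-0.042   0.029   0.0768]
bore [ 0.4118 -0.115   0.099 ] [-0.043  -0.0292  0.0772]
corner [ 0.4427 -0.0291  0.0915] [-0.0673  0.0591  0.0768]
corner [ 0.377  -0.1255  0.0915] [-0.067  -0.0576  0.0767]
```

Request:
{"fn": "send_rows", "kwargs": {
  "fingers": [0.7, 0.7, 0.7, 0.7, 0.7, 0.7, 0.7, 0.7, 0.7, 0.7],
  "dp": [
    [20, 32, -5],
    [40, 65, -20],
    [60, 100, -40],
    [80, 130, -60],
    [100, 165, -80],
    [120, 197, -92],
    [140, 230, -92],
    [157.6, 259, -92],
    [157.6, 259.6, -92],
    [157.6, 259.6, -92]
  ],
  "turn": [
    [0, 0, -0.12],
    [0, 0, -0.24],
    [0, 0, -0.36],
    [0, 0, -0.48],
    [0, 0, -0.6],
    [0, 0, -0.72],
    [0, 0, -0.84],
    [0, 0, -0.948],
    [0, 0, -0.948],
    [0, 0, -0.948]
  ]
}}

```text
time_s: 0.93
position: [0.3705, -0.3252, 0.1294]
tcp_rot: [[0.0, 0.828, -0.561], [0.003, -0.561, -0.828], [-1.0, -0.001, -0.002]]
force: [0.1, -1.6, -0.2]
opening: 0.703
```

Run:
```python
from h import *
from rig import bot
np.set_printoptions(precision=4,suppress=True)
s=bot.read_state();print(s["time_s"],s["position"],s["tcp_rot"],s["joint_positions"],s["force"],s["opening"])
for n in("scene","top"):
    c=bot.capture(n);cv2.imwrite(f"pics/{n}1.png",c["img"]);np.savez(f"{n}1.npz",**c)
a=cv2.imread("pics/scene1.png")[180:320,240:440];b=cv2.imread("pics/top1.png")[150:290,280:440]
cv2.imwrite("pics/a1.png",cv2.resize(a,None,fx=4,fy=4,interpolation=2))
print(toW((-.042,.0305,.0795)),toW((-.042,-.0295,.0795)))
```

```text
0.9333 [ 0.3705 -0.3252  0.1294] [[ 0.0003  0.8276 -0.5614]
 [ 0.0027 -0.5614 -0.8275]
 [-1.     -0.0013 -0.0024]] [-54.357   28.5668 105.8967   0.146   45.6532  69.6928] [ 0.1163 -1.6462 -0.159 ] 0.7027109488911212
[ 0.4458 -0.0659  0.1015] [ 0.4118 -0.1154  0.1015]
```

View pics/a1.png

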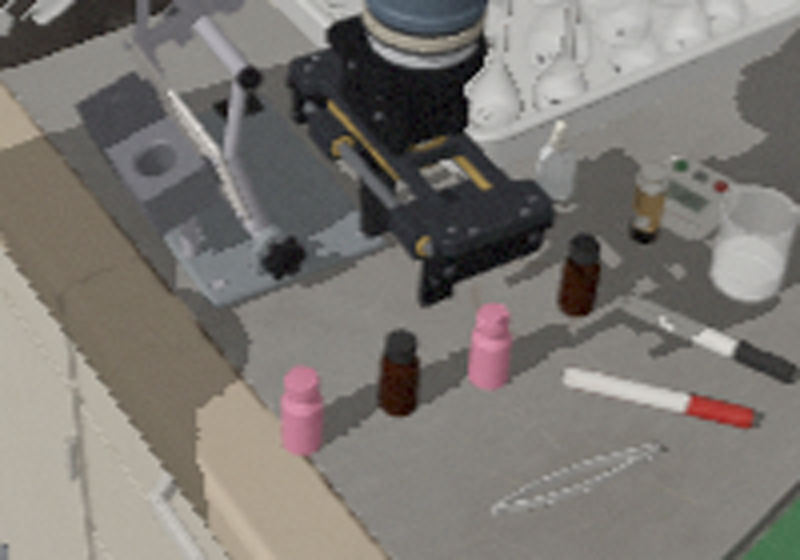

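View pics/top1.png

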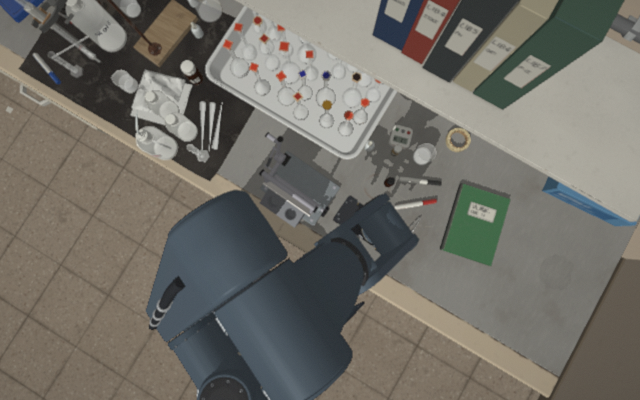

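Run:
```python
from h import *
S=load("scene1");T=load("top1")
p=np.array([.3705,-.3252,.1294]);z=np.array([-.5614,-.8275,0]);y=np.array([.8276,-.5614,0])
im=cv2.resize(S.img[190:270,300:400],None,fx=8,fy=8,interpolation=2)
for s in(-1,1):
  for g in(.0305,.0455):
    for w in(-.0095,.0095):
      q=S.proj(p+z*s*g+y*w);cv2.circle(im,(int((q[0]-300+.5)*8),int((q[1]-190+.5)*8)),4,(0,255,0),-1)
cv2.imwrite("pics/g1.png",im[:600])
for n,V,r in(("sb1",S,(205,240,255,310)),("tb1",T,(180,235,255,320))):
    cv2.imwrite(f"pics/{n}.png",cv2.resize(V.img[r[0]:r[1],r[2]:r[3]],None,fx=10,fy=10,interpolation=2))
```

```text
(no output)
```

View pics/g1.png

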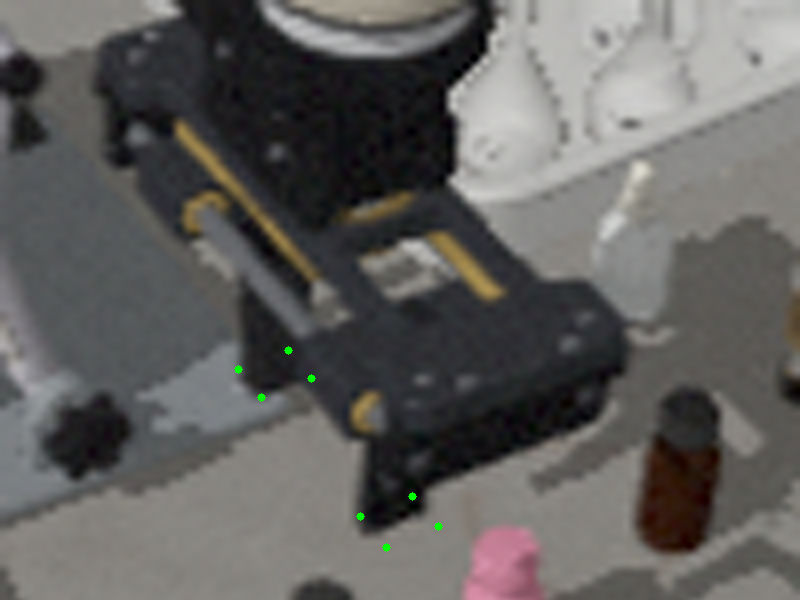

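View pics/sb1.png

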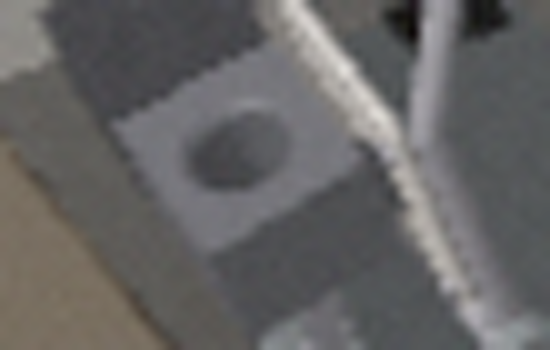

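View pics/tb1.png

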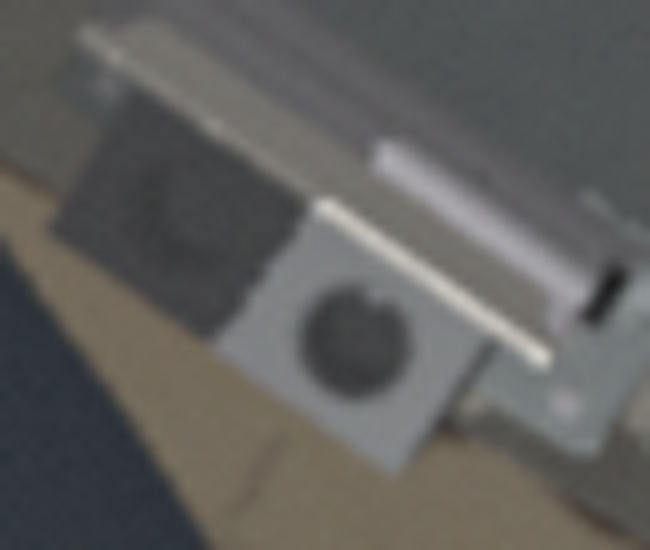

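Run:
```python
from h import *
np.set_printoptions(precision=4,suppress=True)
S=load("scene1");T=load("top1")
p,e=tri(T,(290.,213.6),S,(278.3,219.5));print(p,e,toF(p))
for z in(.0985,.1015):
    a=T.plane(290.,213.6,z);b=S.plane(278.3,219.5,z);print(z,a,toF(a),b,toF(b))
# vial B / A cap-top in S1 pixel-lit: colour mask of cap+body bottoms
im=cv2.resize(S.img[225:290,325:400],None,fx=10,fy=9,interpolation=2);cv2.imwrite("pics/v.png",im[:600])
```

```text
[ 0.413 -0.112  0.097] 0.002907613363335202 [-0.0442 -0.0261  0.0755]
0.0985 [ 0.4137 -0.1134  0.0985] [-0.0425 -0.0268  0.0765] [ 0.4109 -0.1116  0.0985] [-0.0457 -0.027   0.0775]
0.1015 [ 0.4135 -0.1136  0.1015] [-0.0416 -0.0271  0.0793] [ 0.408  -0.1135  0.1015] [-0.046  -0.0302  0.0807]
```

View pics/v.png

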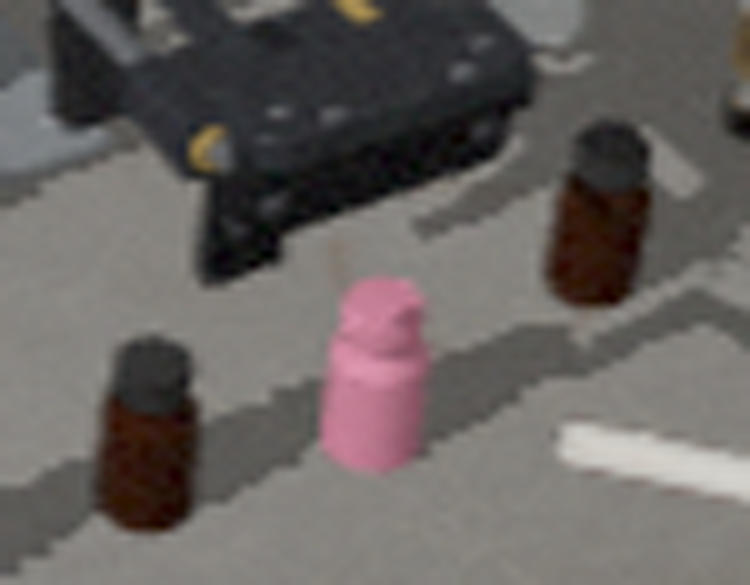

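Run:
```python
from h import *
np.set_printoptions(precision=4,suppress=True)
S=load("scene1")
print(S.plane(339,280.3,0),S.plane(339.5,264.4,.062))
print(S.plane(325+598/10-.5,225+(303-25)/9-.5,0),S.plane(325+61.2-.5,225+(122+21)/9-.5,.062))
```

```text
[ 0.3668 -0.3269 -0.    ] [ 0.3668 -0.325   0.062 ]
[ 0.5149 -0.4045  0.    ] [ 0.5116 -0.4023  0.062 ]
```

Request:
{"fn": "send_rows", "kwargs": {
  "fingers": [0.7, 0.7, 0.7, 0.7, 0.7, 0.7],
  "dp": [
    [-1, -1.5, -20],
    [-1.5, -1.8, -50],
    [-1.5, -1.8, -78],
    [-1.5, -1.8, -92.4],
    [-1.5, -1.8, -92.4],
    [-1.5, -1.8, -92.4]
  ],
  "turn": [
    [0, 0, 0],
    [0, 0, 0],
    [0, 0, 0],
    [0, 0, 0],
    [0, 0, 0],
    [0, 0, 0]
  ]
}}

```text
time_s: 1.53
position: [0.368, -0.3314, 0.0368]
tcp_rot: [[0.001, 0.824, -0.566], [0.001, -0.566, -0.824], [-1.0, 0.0, -0.001]]
force: [-0.3, 0.1, 0.9]
opening: 0.703
```

```bash
cat > cap.py <<'E'
import sys
from h import *
from rig import bot
np.set_printoptions(precision=4,suppress=True)
def snap(tag,names=("scene",)):
    o={}
    for n in names:
        c=bot.capture(n);cv2.imwrite(f"pics/{n}{tag}.png",c["img"]);np.savez(f"{n}{tag}.npz",**c);o[n]=V(c)
    return o
def crop(V,r,f,out):  # r=u0,u1,v0,v1
    cv2.imwrite(f"pics/{out}.png",cv2.resize(V.img[r[2]:r[3],r[0]:r[1]],None,fx=f,fy=f,interpolation=2))
def st():
    s=bot.read_state();print("t",round(s["time_s"],2),"p",s["position"],"f",s["force"],"op",round(s["opening"],3),"J",s["joint_positions"].round(1));print(s["tcp_rot"])
E
python3 - <<'E'
from cap import *
st();o=snap("2")
crop(o["scene"],(310,390,210,285),8,"g2")
E
```

```text
t 1.53 p [ 0.368  -0.3314  0.0368] f [-0.3302  0.1148  0.8736] op 0.703 J [-55.   38.6 108.7   0.2  32.7  69.3]
[[ 0.0012  0.8244 -0.566 ]
 [ 0.0009 -0.566  -0.8244]
 [-1.      0.0004 -0.0015]]
```

View pics/g2.png

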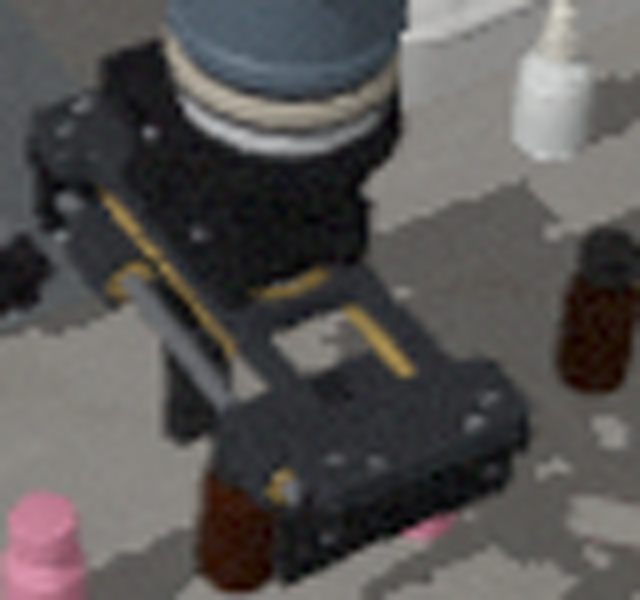

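Request:
{"fn": "send_rows", "kwargs": {
  "fingers": [0.7, 0.7, 0.7],
  "dp": [
    [0.5, 4.5, 0],
    [0.5, 4.5, 0],
    [0.5, 4.5, 0]
  ],
  "turn": [
    [0, 0, 0],
    [0, 0, 0],
    [0, 0, 0]
  ]
}}

```text
time_s: 1.83
position: [0.3693, -0.3276, 0.0387]
tcp_rot: [[0.004, 0.825, -0.566], [-0.002, -0.566, -0.825], [-1.0, 0.004, -0.0]]
force: [-0.6, -0.4, 0.2]
opening: 0.703
```

Request:
{"fn": "send_rows", "kwargs": {
  "fingers": [0.5, 0.4, 0.3, 0.25, 0.2, 0.2, 0.2, 0.2],
  "dp": [
    [0, 0.6, -1.7],
    [0, 0.6, -1.7],
    [0, 0.6, -1.7],
    [0, 0.6, -1.7],
    [0, 0.6, -1.7],
    [0, 0.6, -1.7],
    [0, 0.6, -1.7],
    [0, 0.6, -1.7]
  ],
  "turn": [
    [0, 0, 0],
    [0, 0, 0],
    [0, 0, 0],
    [0, 0, 0],
    [0, 0, 0],
    [0, 0, 0],
    [0, 0, 0],
    [0, 0, 0]
  ]
}}

```text
time_s: 2.5
position: [0.3694, -0.3271, 0.037]
tcp_rot: [[0.004, 0.825, -0.566], [-0.002, -0.566, -0.825], [-1.0, 0.004, -0.0]]
force: [-0.2, -0.3, -0.3]
opening: 0.283
```

Run:
```python
from cap import *
st();o=snap("3")
crop(o["scene"],(310,390,210,285),8,"g3")
```

```text
t 2.5 p [ 0.3694 -0.3271  0.037 ] f [-0.2403 -0.3416 -0.2623] op 0.283 J [-54.6  38.5 109.1   0.2  32.1  69.7]
[[ 0.0035  0.8247 -0.5655]
 [-0.0024 -0.5655 -0.8247]
 [-1.      0.0043 -0.    ]]
```

View pics/g3.png

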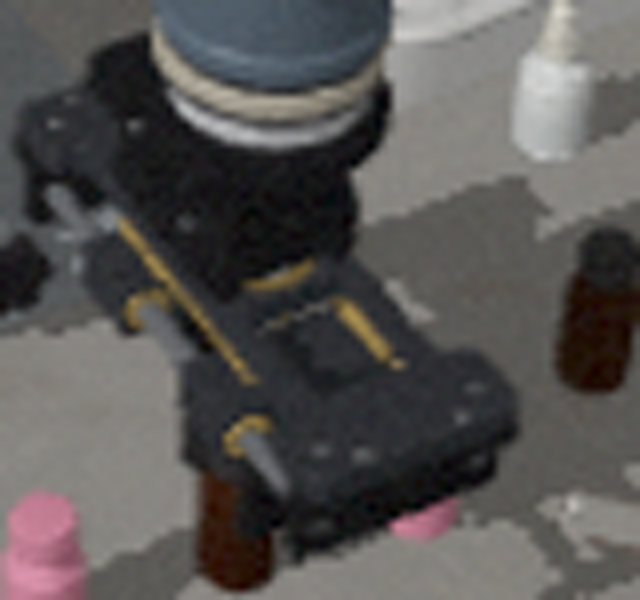

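Request:
{"fn": "send_rows", "kwargs": {
  "fingers": [0.2, 0.2, 0.2, 0.2, 0.2, 0.2, 0.2, 0.2, 0.2, 0.2],
  "dp": [
    [0, 0, 15],
    [0, 0, 45],
    [-5, 10, 80],
    [-5, 35, 115],
    [-5, 65, 150],
    [-5, 95, 180],
    [0, 130, 200],
    [5, 165, 210],
    [10, 200, 210],
    [15, 220, 210]
  ],
  "turn": [
    [0, 0, 0],
    [0, 0, 0],
    [0, 0, 0],
    [0, 0, 0],
    [-0.03, -0.05, 0],
    [-0.07, -0.1, 0],
    [-0.1, -0.15, 0],
    [-0.14, -0.2, 0],
    [-0.1674, -0.2441, 0],
    [-0.1674, -0.2441, 0]
  ]
}}

```text
time_s: 3.38
position: [0.3804, -0.1022, 0.2467]
tcp_rot: [[0.243, 0.789, -0.564], [-0.165, -0.54, -0.825], [-0.956, 0.294, -0.001]]
force: [-0.5, 0.3, -0.5]
opening: 0.28
```

Run:
```python
from cap import *
st();o=snap("4",("scene","top"))
M=np.array([.4454,-.065,.1015]);u=np.array([-.2437,.1671,.9553]);p=bot.read_state()["position"]
for d in(.13,.07,.052): print(d,((M+u*d)-p)*1000)
crop(o["scene"],(240,400,150,300),4,"g4")
```

```text
t 3.38 p [ 0.3804 -0.1022  0.2467] f [-0.4977  0.2646 -0.5138] op 0.28 J [-30.5   3.9 122.1  -1.8  37.   95.1]
[[ 0.2431  0.7889 -0.5644]
 [-0.1653 -0.5397 -0.8255]
 [-0.9558  0.2939 -0.0008]]
0.13 [ 30.9377  59.9477 -21.2085]
0.07 [ 45.5597  49.9217 -78.5265]
0.052 [ 49.9463  46.9139 -95.7219]
```

View pics/g4.png

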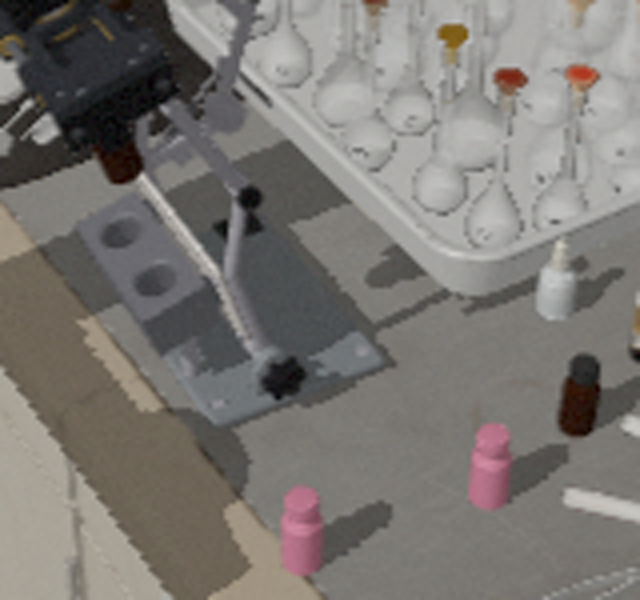

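```bash
cat > ov.py <<'E'
from cap import *
def overlay(V,r,f,out,rings):
    im=cv2.resize(V.img[r[2]:r[3],r[0]:r[1]],None,fx=f,fy=f,interpolation=2)
    for c,ax,rad,col in rings:
        a=np.cross(ax,[0,1,.3]);a/=np.linalg.norm(a);b=np.cross(ax,a)
        pts=[(V.proj(c+rad*(a*np.cos(t)+b*np.sin(t)))-[r[0],r[2]]+.5)*f for t in np.linspace(0,6.283,60)]
        cv2.polylines(im,[np.int32(pts)],True,col,1)
    cv2.imwrite(f"pics/{out}.png",im)
E
python3 - <<'E'
from ov import *
S=load("scene4");M=np.array([.4454,-.065,.1015]);u=np.array([-.2437,.1671,.9553]);MR=M-.06*yr
p=np.array([.3804,-.1022,.2467])
overlay(S,(250,310,175,240),9,"ov4",[(M,u,.015,(0,255,0)),(MR,u,.015,(0,255,0)),(p-.037*u,u,.0135,(0,255,255)),(p-.001*u,u,.0135,(0,255,255))])
E
```

```text
(no output)
```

View pics/ov4.png

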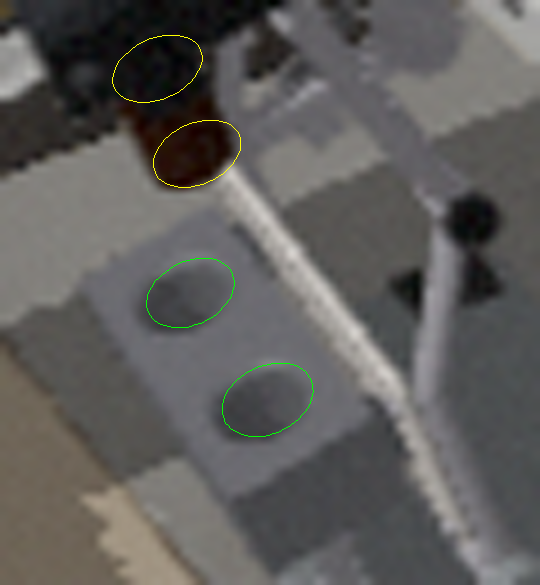

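Request:
{"fn": "send_rows", "kwargs": {
  "fingers": [0.2, 0.2, 0.2, 0.2, 0.2, 0.2, 0.2, 0.2],
  "dp": [
    [15, 30, -10],
    [31, 60, -21],
    [38, 55, -50],
    [45.6, 50, -78],
    [48, 48.5, -88],
    [48, 48.5, -88],
    [48, 48.5, -88],
    [48, 48.5, -88]
  ],
  "turn": [
    [0, 0, 0],
    [0, 0, 0],
    [0, 0, 0],
    [0, 0, 0],
    [0, 0, 0],
    [0, 0, 0],
    [0, 0, 0],
    [0, 0, 0]
  ]
}}

```text
time_s: 4.15
position: [0.4311, -0.0554, 0.1593]
tcp_rot: [[0.244, 0.79, -0.562], [-0.166, -0.537, -0.827], [-0.955, 0.295, -0.0]]
force: [-0.8, 0.3, 0.1]
opening: 0.283
```

Run:
```python
from ov import *
st();o=snap("5",("scene","top"));S=o["scene"]
s=bot.read_state();p=s["position"];ut=-s["tcp_rot"][:,0]
M=np.array([.4454,-.065,.1015]);u=np.array([-.2437,.1671,.9553]);MR=M-.06*yr
d=p-M;print("axial",d@u,"lat x",d@(xr*np.cos(.3)+zr*np.sin(.3)),"lat y",d@yr,"tilt",ut-u)
overlay(S,(245,305,175,240),9,"ov5",[(M,u,.015,(0,255,0)),(MR,u,.015,(0,255,0)),(p-.037*u,u,.0135,(0,255,255))])
```

```text
t 4.15 p [ 0.4311 -0.0554  0.1593] f [-0.8306  0.26    0.1279] op 0.283 J [-18.9  18.8 123.5 -12.2  21.6 116. ]
[[ 0.2444  0.7903 -0.5619]
 [-0.1656 -0.537  -0.8272]
 [-0.9554  0.2952 -0.0004]]
axial 0.06087466229324401 lat x 0.0008446553682198022 lat y -2.2199596845855974e-05 tilt [-0.002  -0.0012 -0.0003]
```

View pics/ov5.png

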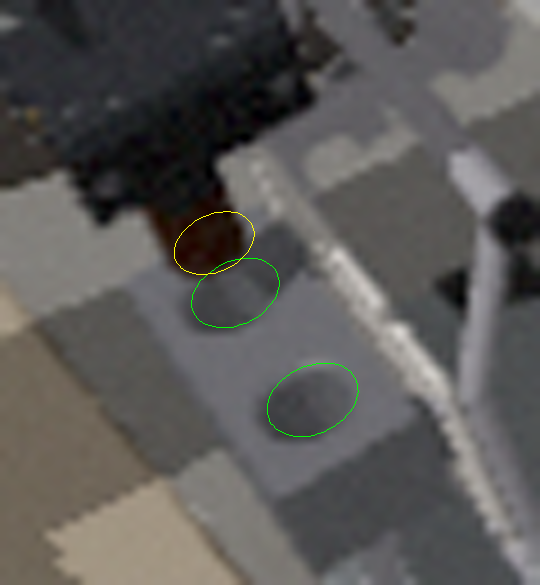

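Run:
```python
from ov import *
S=load("scene5");S.img=np.clip((S.img.astype(float)-10)*2.2,0,255).astype(np.uint8)
overlay(S,(258,292,192,230),16,"ov5b",[])
```

```text
(no output)
```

View pics/ov5b.png

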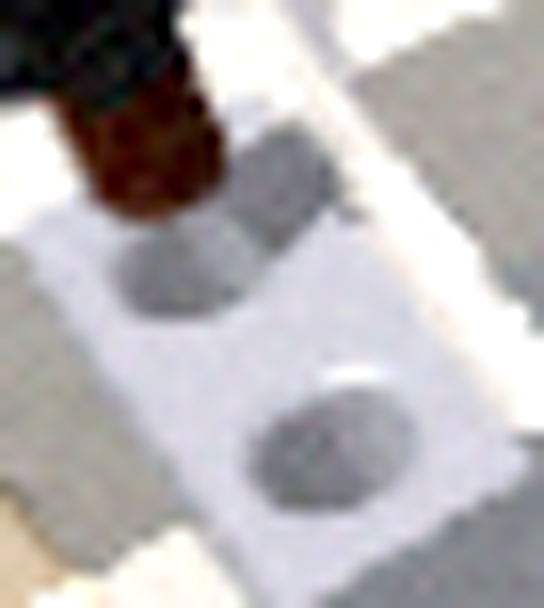

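Run:
```python
from ov import *
S=load("scene5")
M=np.array([.4454,-.065,.1015]);u=np.array([-.2437,.1671,.9553]);xt=xr*np.cos(.3)+zr*np.sin(.3)
q=lambda P:(S.proj(P)-[258,192]+.5)*16
print(q(M),q(M-.06*yr),q(M+.0239*u)-q(M))
print("per mm u",q(M+.001*u)-q(M),"x",q(M+.001*xt)-q(M),"y",q(M+.001*yr)-q(M))
```

```text
[210.6241 248.4997] [347.6025 438.3248] [-42.1338 -86.3747]
per mm u [-1.7402 -3.5675] x [ 4.7038 -2.7654] y [-2.2067 -3.0581]
```

Request:
{"fn": "send_rows", "kwargs": {
  "fingers": [0.2, 0.2, 0.2, 0.2, 0.2, 0.2, 0.2, 0.2],
  "dp": [
    [0.7, -1.2, -5],
    [2, -2, -10],
    [3.2, -2.9, -15],
    [4.4, -3.7, -20],
    [5.6, -4.5, -25],
    [6.7, -5.2, -29.8],
    [6.7, -5.2, -29.8],
    [6.7, -5.2, -29.8]
  ],
  "turn": [
    [0, 0, 0],
    [0, 0, 0],
    [0, 0, 0],
    [0, 0, 0],
    [0, 0, 0],
    [0, 0, 0],
    [0, 0, 0],
    [0, 0, 0]
  ]
}}

```text
time_s: 4.92
position: [0.4377, -0.0605, 0.1295]
tcp_rot: [[0.245, 0.79, -0.562], [-0.166, -0.537, -0.827], [-0.955, 0.295, -0.0]]
force: [-0.3, 0.3, 0.2]
opening: 0.284
```

```bash
cat > rel.py <<'E'
from ov import *
ML=np.array([.4454,-.065,.1015]);u=np.array([-.2437,.1671,.9553]);MR=ML-.06*yr;xt=xr*np.cos(.3)+zr*np.sin(.3)
def rel(M):
    s=bot.read_state();p=s["position"];ut=-s["tcp_rot"][:,0]
    d=p-M;print("axial %.1f latx %.1f laty %.1f mm"%tuple(1000*np.array([d@u,d@xt,d@yr])),"tilt err x,y",(ut@xt).round(4),(ut@yr).round(4),"F",s["force"].round(2),"F ax/x/y",[round(s["force"]@k,2) for k in(u,xt,yr)])
E
python3 - <<'E'
from rel import *
st();rel(ML);o=snap("6");S=o["scene"];S.img=np.clip((S.img.astype(float)-10)*2.2,0,255).astype(np.uint8)
overlay(S,(248,298,185,230),13,"ov6",[])
E
```

```text
t 4.92 p [ 0.4377 -0.0605  0.1295] f [-0.3395  0.3465  0.2099] op 0.284 J [-19.4  23.4 124.4 -15.7  16.1 119.3]
[[ 0.2445  0.7904 -0.5617]
 [-0.1656 -0.5368 -0.8273]
 [-0.9554  0.2953 -0.0004]]
axial 29.4 latx -0.2 laty -0.6 mm tilt err x,y 0.0003 -0.0017 F [-0.34  0.35  0.21] F ax/x/y [np.float64(0.34), np.float64(-0.39), np.float64(0.09)]
```

View pics/ov6.png

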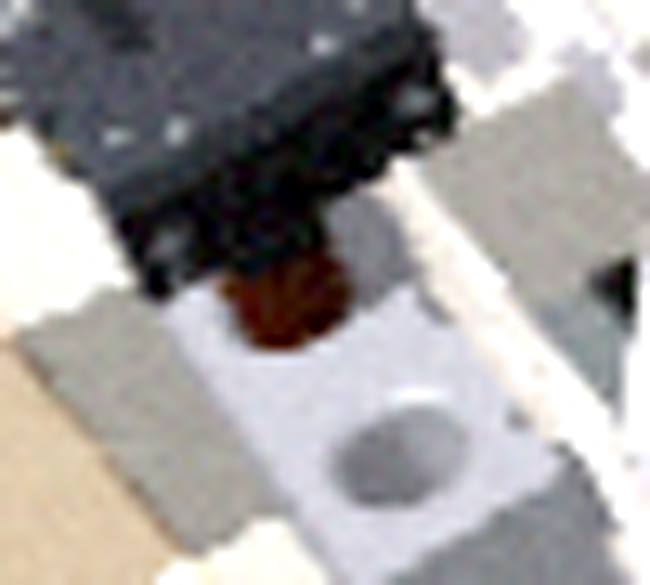

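Request:
{"fn": "send_rows", "kwargs": {
  "fingers": [0.2, 0.2, 0.2, 0.2, 0.2, 0.2, 0.2, 0.2],
  "dp": [
    [1.2, -0.6, -4],
    [2.5, -1.5, -9],
    [3.8, -2.3, -14],
    [5.1, -3.1, -19],
    [6.4, -3.8, -23.9],
    [6.4, -3.8, -23.9],
    [6.4, -3.8, -23.9],
    [6.4, -3.8, -23.9]
  ],
  "turn": [
    [0, 0, 0],
    [0, 0, 0],
    [0, 0, 0],
    [0, 0, 0],
    [0, 0, 0],
    [0, 0, 0],
    [0, 0, 0],
    [0, 0, 0]
  ]
}}

```text
time_s: 5.63
position: [0.4441, -0.0642, 0.1057]
tcp_rot: [[0.245, 0.79, -0.562], [-0.166, -0.537, -0.827], [-0.955, 0.295, -0.0]]
force: [0.7, -1.3, -0.5]
opening: 0.283
```

Run:
```python
from rel import *
st();rel(ML)
```

```text
t 5.63 p [ 0.4441 -0.0642  0.1057] f [ 0.6892 -1.3363 -0.5267] op 0.283 J [-19.6  27.2 124.7 -20.6  12.1 124.2]
[[ 0.2447  0.7903 -0.5617]
 [-0.1656 -0.5368 -0.8273]
 [-0.9554  0.2955 -0.0005]]
axial 4.5 latx -0.2 laty -0.1 mm tilt err x,y 0.0001 -0.0018 F [ 0.69 -1.34 -0.53] F ax/x/y [np.float64(-0.89), np.float64(1.11), np.float64(-0.71)]
```

Request:
{"fn": "send_rows", "kwargs": {
  "fingers": [0.2, 0.2, 0.2, 0.2],
  "dp": [
    [0.3, -0.2, -1],
    [0.5, -0.3, -2],
    [0.5, -0.3, -2],
    [0.5, -0.3, -2]
  ],
  "turn": [
    [0, 0, 0],
    [0, 0, 0],
    [0, 0, 0],
    [0, 0, 0]
  ]
}}

```text
time_s: 5.97
position: [0.4444, -0.0645, 0.1047]
tcp_rot: [[0.246, 0.79, -0.562], [-0.166, -0.536, -0.827], [-0.955, 0.297, -0.001]]
force: [-3.5, 1.2, 11.2]
opening: 0.284
```

Run:
```python
from rel import *
rel(ML);o=snap("7");S=o["scene"];S.img=np.clip((S.img.astype(float)-10)*2.2,0,255).astype(np.uint8)
overlay(S,(248,298,185,230),13,"ov7",[])
```

```text
axial 3.4 latx -0.1 laty -0.2 mm tilt err x,y -0.0013 -0.0019 F [-3.53  1.23 11.24] F ax/x/y [np.float64(11.8), np.float64(-0.12), np.float64(-0.98)]
```

View pics/ov7.png

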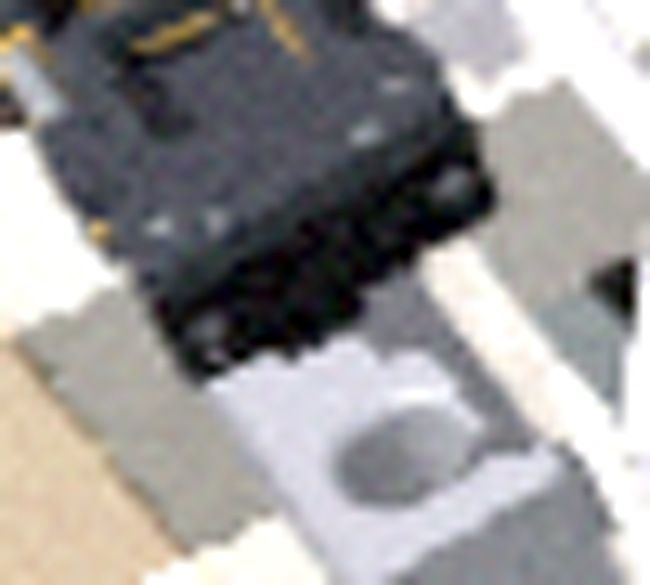

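Request:
{"fn": "send_rows", "kwargs": {
  "fingers": [0.25, 0.35, 0.5, 0.55, 0.55, 0.55],
  "dp": [
    [0, 0, 0.5],
    [0, 0, 1],
    [0, 0, 1],
    [0, 0, 1],
    [0, 0, 1],
    [0, 0, 1]
  ],
  "turn": [
    [0, 0, 0],
    [0, 0, 0],
    [0, 0, 0],
    [0, 0, 0],
    [0, 0, 0],
    [0, 0, 0]
  ]
}}

```text
time_s: 6.52
position: [0.4445, -0.0645, 0.1056]
tcp_rot: [[0.246, 0.79, -0.562], [-0.166, -0.536, -0.827], [-0.955, 0.297, -0.001]]
force: [-0.1, -0.3, -0.1]
opening: 0.522
```

Request:
{"fn": "send_rows", "kwargs": {
  "fingers": [0.55, 0.55, 0.55, 0.6, 0.65, 0.7, 0.7],
  "dp": [
    [-3, 2, 12],
    [-8, 5, 32],
    [-15, 10, 60],
    [-24, 17, 95],
    [-30, 10, 130],
    [-35, -10, 150],
    [-40, -40, 150]
  ],
  "turn": [
    [0, 0, 0],
    [0, 0, 0],
    [0, 0, 0],
    [0, 0, 0],
    [0.05, 0.07, 0],
    [0.11, 0.15, 0],
    [0.168, 0.245, 0]
  ]
}}

```text
time_s: 7.1
position: [0.4039, -0.1017, 0.2595]
tcp_rot: [[0.016, 0.83, -0.557], [-0.004, -0.557, -0.831], [-1.0, 0.016, -0.006]]
force: [1.3, -1.0, -0.6]
opening: 0.679
```

Run:
```python
from rel import *
st();o=snap("8",("scene","top"));S=o["scene"]
overlay(S,(245,305,175,235),10,"ov8",[])
```

```text
t 7.1 p [ 0.4039 -0.1017  0.2595] f [ 1.3213 -0.9935 -0.6098] op 0.679 J [-29.8  10.5 108.1   0.3  60.5  93.9]
[[ 0.0162  0.8304 -0.5569]
 [-0.0041 -0.557  -0.8305]
 [-0.9999  0.0158 -0.0056]]
```

View pics/ov8.png

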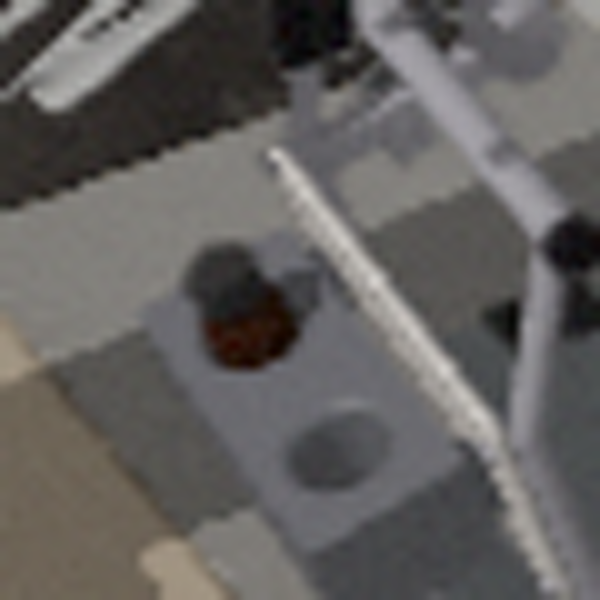

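Request:
{"fn": "send_rows", "kwargs": {
  "fingers": [0.7, 0.7, 0.7, 0.7, 0.7, 0.7, 0.7, 0.7, 0.7, 0.7],
  "dp": [
    [8, -35, 0],
    [20, -70, 0],
    [35, -105, 0],
    [50, -140, -5],
    [65, -175, -25],
    [80, -210, -50],
    [93, -250, -80],
    [105, -285, -110],
    [111, -302.7, -129],
    [111, -302.7, -129]
  ],
  "turn": [
    [0.009, 0.013, -0.01],
    [0.009, 0.013, -0.01],
    [0.009, 0.013, -0.01],
    [0.009, 0.013, -0.01],
    [0.009, 0.013, -0.01],
    [0.009, 0.013, -0.01],
    [0.009, 0.013, -0.01],
    [0.009, 0.013, -0.01],
    [0.009, 0.013, -0.01],
    [0.009, 0.013, -0.01]
  ]
}}

```text
time_s: 8.03
position: [0.5191, -0.4179, 0.1221]
tcp_rot: [[0.004, 0.816, -0.579], [-0.001, -0.579, -0.816], [-1.0, 0.004, -0.001]]
force: [0.3, 1.0, -0.9]
opening: 0.698
```

Request:
{"fn": "send_rows", "kwargs": {
  "fingers": [0.7, 0.7],
  "dp": [
    [0, 0, 0],
    [0, 0, 0]
  ],
  "turn": [
    [0, 0, 0],
    [0, 0, 0]
  ]
}}

```text
time_s: 8.2
position: [0.5179, -0.4168, 0.1198]
tcp_rot: [[0.0, 0.815, -0.579], [0.002, -0.579, -0.815], [-1.0, -0.001, -0.002]]
force: [-0.4, 0.1, -0.1]
opening: 0.703
```

Run:
```python
from rel import *
st();o=snap("9",("scene",));S=o["scene"]
B=np.array([.515,-.4044,0]);p=bot.read_state()["position"];print((B-p)*1000)
overlay(S,(340,430,180,260),8,"ov9",[])
```

```text
t 8.2 p [ 0.5179 -0.4168  0.1198] f [-0.4479  0.061  -0.071 ] op 0.703 J [-48.5  40.   80.9   0.1  59.2  76.8]
[[ 0.0004  0.8152 -0.5791]
 [ 0.0022 -0.5791 -0.8152]
 [-1.     -0.0009 -0.002 ]]
[  -3.4785   12.1437 -121.4765]
```

View pics/ov9.png

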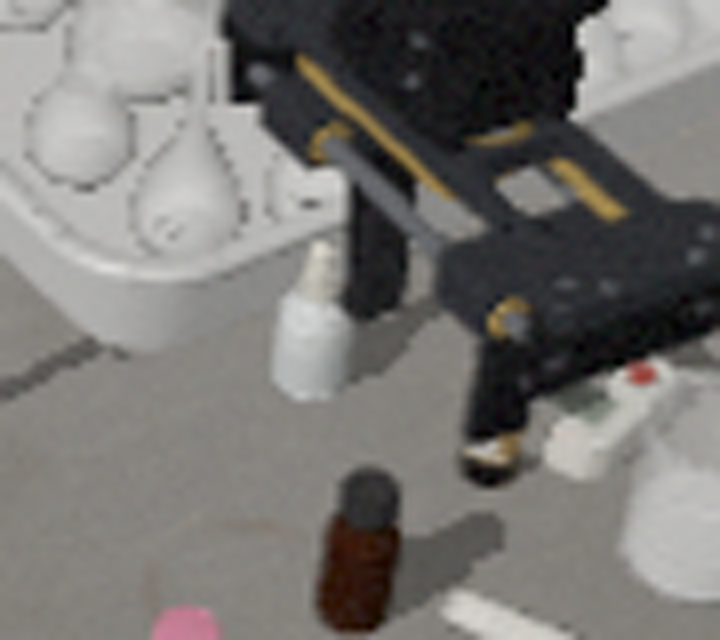

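Request:
{"fn": "send_rows", "kwargs": {
  "fingers": [0.7, 0.7, 0.7, 0.7, 0.7, 0.7, 0.7, 0.7, 0.7, 0.7],
  "dp": [
    [-3.5, 12, 0],
    [-3.5, 12, 0],
    [-3.5, 12, -10],
    [-3.5, 12, -30],
    [-3.5, 12, -50],
    [-3.5, 12, -65],
    [-3.5, 12, -76],
    [-3.5, 12, -82.5],
    [-3.5, 12, -82.5],
    [-3.5, 12, -82.5]
  ],
  "turn": [
    [0, 0, 0.016],
    [0, 0, 0.016],
    [0, 0, 0.016],
    [0, 0, 0.016],
    [0, 0, 0.016],
    [0, 0, 0.016],
    [0, 0, 0.016],
    [0, 0, 0.016],
    [0, 0, 0.016],
    [0, 0, 0.016]
  ]
}}

```text
time_s: 9.08
position: [0.5153, -0.4047, 0.0393]
tcp_rot: [[0.003, 0.825, -0.565], [0.0, -0.565, -0.825], [-1.0, 0.002, -0.002]]
force: [-0.2, -0.2, 0.4]
opening: 0.703
```

Run:
```python
from rel import *
st()
B=np.array([.515,-.4044,0.037]);p=bot.read_state()["position"];print((B-p)*1000)
```

```text
t 9.08 p [ 0.5153 -0.4047  0.0393] f [-0.1562 -0.2358  0.3686] op 0.703 J [-48.   45.6  84.7   0.2  49.6  76.4]
[[ 0.0025  0.8249 -0.5653]
 [ 0.0003 -0.5653 -0.8249]
 [-1.      0.0019 -0.0017]]
[-0.3033  0.3356 -2.2903]
```

Request:
{"fn": "send_rows", "kwargs": {
  "fingers": [0.5, 0.4, 0.3, 0.25, 0.2, 0.2, 0.2, 0.2],
  "dp": [
    [-0.3, 0.3, -2],
    [-0.3, 0.3, -2],
    [-0.3, 0.3, -2],
    [-0.3, 0.3, -2],
    [-0.3, 0.3, -2],
    [-0.3, 0.3, -2],
    [-0.3, 0.3, -2],
    [-0.3, 0.3, -2]
  ],
  "turn": [
    [0, 0, 0],
    [0, 0, 0],
    [0, 0, 0],
    [0, 0, 0],
    [0, 0, 0],
    [0, 0, 0],
    [0, 0, 0],
    [0, 0, 0]
  ]
}}

```text
time_s: 9.75
position: [0.5151, -0.4046, 0.0375]
tcp_rot: [[0.003, 0.825, -0.565], [-0.0, -0.565, -0.825], [-1.0, 0.002, -0.001]]
force: [0.1, -0.3, 0.7]
opening: 0.278
```

Request:
{"fn": "send_rows", "kwargs": {
  "fingers": [0.2, 0.2, 0.2, 0.2, 0.2, 0.2, 0.2, 0.2, 0.2, 0.2],
  "dp": [
    [0, 0, 15],
    [0, 0, 50],
    [-10, 10, 90],
    [-25, 35, 130],
    [-45, 65, 165],
    [-65, 100, 200],
    [-80, 130, 210],
    [-100, 165, 215],
    [-115, 195, 215],
    [-130, 220, 215]
  ],
  "turn": [
    [0, 0, 0],
    [0, 0, 0],
    [0, 0, 0],
    [0, 0, 0],
    [-0.03, -0.05, 0],
    [-0.07, -0.1, 0],
    [-0.1, -0.15, 0],
    [-0.14, -0.2, 0],
    [-0.1685, -0.245, 0],
    [-0.1685, -0.245, 0]
  ]
}}

```text
time_s: 10.58
position: [0.3818, -0.1809, 0.2524]
tcp_rot: [[0.244, 0.788, -0.565], [-0.165, -0.541, -0.825], [-0.956, 0.295, -0.002]]
force: [0.4, 0.4, -1.4]
opening: 0.276
```

Run:
```python
from rel import *
st();rel(MR);p=bot.read_state()["position"]
for d in(.13,.06):print(1000*(MR+u*d-p))
o=snap("10",("scene",));S=o["scene"]
overlay(S,(245,325,165,240),8,"ov10",[])
```

```text
t 10.58 p [ 0.3818 -0.1809  0.2524] f [ 0.4162  0.4339 -1.3528] op 0.276 J [-42.4   5.4 118.9   3.9  38.7  79.3]
[[ 0.2442  0.7879 -0.5653]
 [-0.1654 -0.5405 -0.8249]
 [-0.9555  0.2949 -0.0017]]
axial 140.3 latx 57.1 laty -71.6 mm tilt err x,y 0.0006 -0.0017 F [ 0.42  0.43 -1.35] F ax/x/y [np.float64(-1.32), np.float64(-0.31), np.float64(0.59)]
[ -1.9797  88.1714 -26.6764]
[ 15.0793  76.4744 -93.5474]
```

View pics/ov10.png

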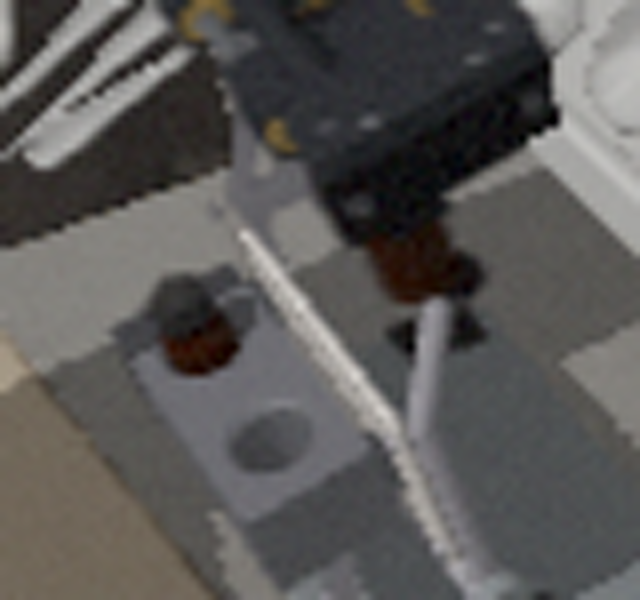

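Request:
{"fn": "send_rows", "kwargs": {
  "fingers": [0.2, 0.2, 0.2, 0.2, 0.2, 0.2, 0.2, 0.2, 0.2, 0.2],
  "dp": [
    [-5, 30, 2],
    [-6, 60, 2],
    [-6, 88, 2],
    [-3, 88, -10],
    [-2, 88, -26],
    [3, 85, -45],
    [8, 81, -65],
    [12, 78.5, -80],
    [14, 77, -88],
    [14, 77, -88]
  ],
  "turn": [
    [0, 0, 0],
    [0, 0, 0],
    [0, 0, 0],
    [0, 0, 0],
    [0, 0, 0],
    [0, 0, 0],
    [0, 0, 0],
    [0, 0, 0],
    [0, 0, 0],
    [0, 0, 0]
  ]
}}

```text
time_s: 11.47
position: [0.3896, -0.0963, 0.1603]
tcp_rot: [[0.232, 0.793, -0.563], [-0.154, -0.542, -0.826], [-0.96, 0.279, -0.004]]
force: [-0.2, -0.5, -0.2]
opening: 0.277
```

Request:
{"fn": "send_rows", "kwargs": {
  "fingers": [0.2, 0.2],
  "dp": [
    [0, 0, 0],
    [0, 0, 0]
  ],
  "turn": [
    [0, 0, 0],
    [0, 0, 0]
  ]
}}

```text
time_s: 11.63
position: [0.3898, -0.0965, 0.1606]
tcp_rot: [[0.232, 0.793, -0.563], [-0.154, -0.542, -0.826], [-0.96, 0.279, -0.004]]
force: [-0.0, -0.2, -0.1]
opening: 0.28
```

Run:
```python
from rel import *
st();rel(MR);p=bot.read_state()["position"]
for d in(.055,.03):print(1000*(MR+u*d-p))
o=snap("11",("scene",));S=o["scene"];S.img=np.clip((S.img.astype(float)-10)*2.2,0,255).astype(np.uint8)
overlay(S,(258,298,198,236),15,"ov11",[])
q=lambda P:(S.proj(P)-[258,198]+.5)*15
print(q(MR),q(p-.037*u))
```

```text
t 11.63 p [ 0.3898 -0.0965  0.1606] f [-0.0385 -0.2224 -0.1148] op 0.28 J [-28.9  16.4 127.8  -3.8  19.7  98.8]
[[ 0.2324  0.7928 -0.5635]
 [-0.1541 -0.542  -0.8261]
 [-0.9603  0.2788 -0.0038]]
axial 64.7 latx -9.3 laty 2.6 mm tilt err x,y 0.0175 -0.0044 F [-0.04 -0.22 -0.11] F ax/x/y [np.float64(-0.14), np.float64(0.06), np.float64(-0.21)]
[ 8.2252 -8.8268 -6.511 ]
[ 14.3177 -13.0043 -30.3935]
[325.8774 320.9295] [231.5665 244.011 ]
```

View pics/ov11.png

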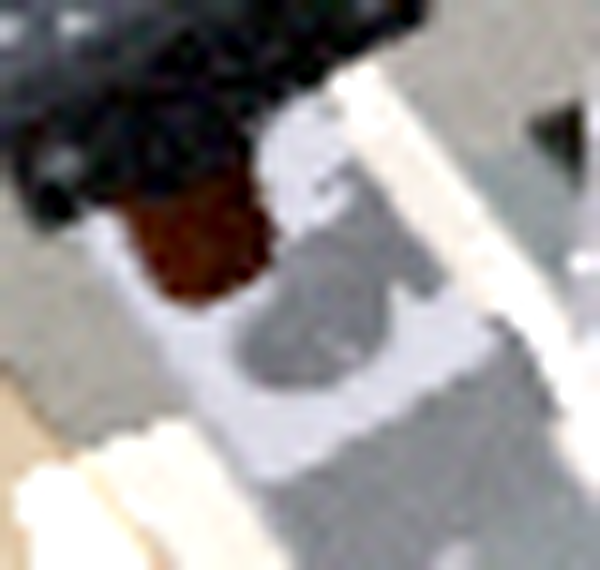

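Request:
{"fn": "send_rows", "kwargs": {
  "fingers": [0.2, 0.2, 0.2, 0.2, 0.2, 0.2],
  "dp": [
    [3.5, -4, -1],
    [7, -8, -1.7],
    [7, -8, -1.7],
    [7, -8, -1.7],
    [7, -8, -1.7],
    [7, -8, -1.7]
  ],
  "turn": [
    [-0.0135, -0.012, 0],
    [-0.0135, -0.012, 0],
    [-0.0135, -0.012, 0],
    [-0.0135, -0.012, 0],
    [-0.0135, -0.012, 0],
    [-0.0135, -0.012, 0]
  ]
}}

```text
time_s: 12.18
position: [0.3968, -0.1044, 0.1593]
tcp_rot: [[0.245, 0.789, -0.563], [-0.167, -0.538, -0.826], [-0.955, 0.296, 0.0]]
force: [0.8, -0.9, -0.5]
opening: 0.278
```

Run:
```python
from rel import *
st();rel(MR);p=bot.read_state()["position"]
for d in(.055,.03):print(1000*(MR+u*d-p))
o=snap("12",("scene",));S=o["scene"];S.img=np.clip((S.img.astype(float)-10)*2.2,0,255).astype(np.uint8)
overlay(S,(258,298,198,236),15,"ov12",[])
q=lambda P:(S.proj(P)-[258,198]+.5)*15
print(q(MR),q(p-.037*u))
```

```text
t 12.18 p [ 0.3968 -0.1044  0.1593] f [ 0.7864 -0.946  -0.5047] op 0.278 J [-29.3  17.1 127.5  -4.8  18.4  99.4]
[[ 0.2445  0.7891 -0.5635]
 [-0.1673 -0.5381 -0.8261]
 [-0.9551  0.2963  0.0004]]
axial 60.4 latx 0.1 laty 0.0 mm tilt err x,y -0.0008 -0.0003 F [ 0.79 -0.95 -0.5 ] F ax/x/y [np.float64(-0.83), np.float64(0.98), np.float64(-0.34)]
[ 1.2614 -0.8701 -5.2345]
[  7.3539  -5.0476 -29.117 ]
[325.8774 320.9295] [287.9331 240.9637]
```

View pics/ov12.png

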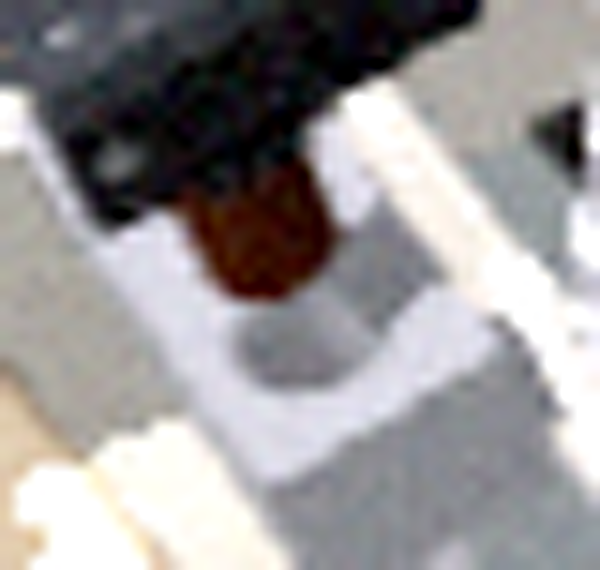

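Request:
{"fn": "send_rows", "kwargs": {
  "fingers": [0.2, 0.2, 0.2, 0.2, 0.2, 0.2, 0.2, 0.2],
  "dp": [
    [1.8, -1.2, -5],
    [3, -2, -10],
    [4.3, -2.9, -15],
    [5.6, -3.8, -20],
    [6.8, -4.6, -24],
    [8, -5.5, -28.8],
    [8, -5.5, -28.8],
    [8, -5.5, -28.8]
  ],
  "turn": [
    [0, 0, 0],
    [0, 0, 0],
    [0, 0, 0],
    [0, 0, 0],
    [0, 0, 0],
    [0, 0, 0],
    [0, 0, 0],
    [0, 0, 0]
  ]
}}

```text
time_s: 12.9
position: [0.4046, -0.1098, 0.1299]
tcp_rot: [[0.244, 0.789, -0.563], [-0.167, -0.538, -0.826], [-0.955, 0.295, 0.001]]
force: [-0.1, 0.0, -0.3]
opening: 0.278
```

Run:
```python
from rel import *
st();rel(MR)
o=snap("13",("scene",));S=o["scene"];S.img=np.clip((S.img.astype(float)-10)*2.2,0,255).astype(np.uint8)
overlay(S,(258,298,198,236),15,"ov13",[])
```

```text
t 12.9 p [ 0.4046 -0.1098  0.1299] f [-0.0576  0.0085 -0.3419] op 0.278 J [-29.4  22.2 128.2  -6.7  12.6 101.2]
[[ 0.2435  0.7894 -0.5635]
 [-0.1668 -0.5382 -0.8261]
 [-0.9555  0.2951  0.0006]]
axial 29.6 latx 0.5 laty -0.0 mm tilt err x,y 0.0004 -0.0002 F [-0.06  0.01 -0.34] F ax/x/y [np.float64(-0.31), np.float64(-0.15), np.float64(-0.03)]
```

View pics/ov13.png

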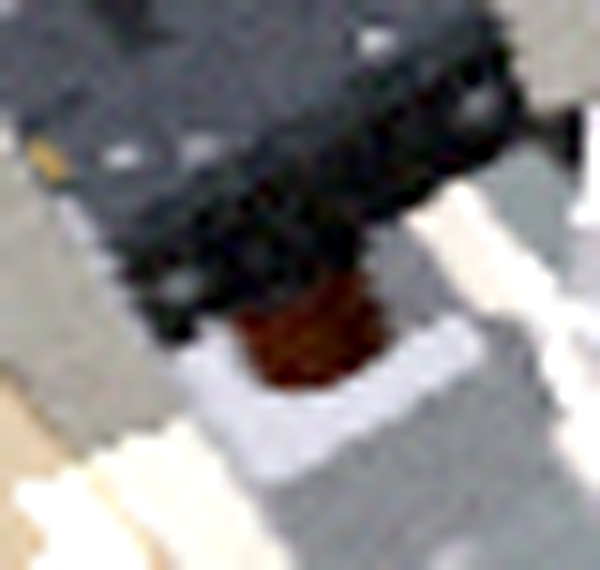

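Request:
{"fn": "send_rows", "kwargs": {
  "fingers": [0.2, 0.2, 0.2, 0.2, 0.2, 0.2, 0.2, 0.2, 0.2],
  "dp": [
    [1, -0.7, -4],
    [2, -1.4, -8],
    [3, -2.1, -12],
    [4, -2.8, -16],
    [5, -3.5, -20],
    [5.7, -4, -22.5],
    [6.2, -4.3, -24.3],
    [6.2, -4.3, -24.3],
    [6.2, -4.3, -24.3]
  ],
  "turn": [
    [0, 0, 0],
    [0, 0, 0],
    [0, 0, 0],
    [0, 0, 0],
    [0, 0, 0],
    [0, 0, 0],
    [0, 0, 0],
    [0, 0, 0],
    [0, 0, 0]
  ]
}}

```text
time_s: 13.7
position: [0.4108, -0.1141, 0.1057]
tcp_rot: [[0.244, 0.789, -0.563], [-0.167, -0.538, -0.826], [-0.955, 0.295, 0.001]]
force: [-0.6, -1.4, -0.9]
opening: 0.279
```

Run:
```python
from rel import *
st();rel(MR)
```

```text
t 13.7 p [ 0.4108 -0.1141  0.1057] f [-0.5806 -1.4028 -0.8661] op 0.279 J [-29.6  26.4 128.6 -10.3   8.  104.7]
[[ 0.2437  0.7894 -0.5634]
 [-0.1668 -0.5381 -0.8262]
 [-0.9554  0.2954  0.0006]]
axial 4.2 latx 0.5 laty -0.0 mm tilt err x,y 0.0002 -0.0002 F [-0.58 -1.4  -0.87] F ax/x/y [np.float64(-0.92), np.float64(0.04), np.float64(-1.49)]
```

Final small push to the floor, then release and retreat.

Request:
{"fn": "send_rows", "kwargs": {
  "fingers": [0.2, 0.2, 0.2, 0.2],
  "dp": [
    [0.2, -0.2, -1],
    [0.4, -0.3, -1.8],
    [0.4, -0.3, -1.8],
    [0.4, -0.3, -1.8]
  ],
  "turn": [
    [0, 0, 0],
    [0, 0, 0],
    [0, 0, 0],
    [0, 0, 0]
  ]
}}

```text
time_s: 14.03
position: [0.4109, -0.1141, 0.1052]
tcp_rot: [[0.245, 0.789, -0.563], [-0.168, -0.538, -0.826], [-0.955, 0.297, 0.0]]
force: [-5.0, 1.4, 18.3]
opening: 0.279
```

Run:
```python
from rel import *
st();rel(MR)
```

```text
t 14.03 p [ 0.4109 -0.1141  0.1052] f [-5.0402  1.3831 18.281 ] op 0.279 J [-29.6  26.5 128.7 -10.8   7.7 105.2]
[[ 0.2455  0.7891 -0.5631]
 [-0.1678 -0.5376 -0.8264]
 [-0.9548  0.2973  0.0004]]
axial 3.7 latx 0.4 laty -0.0 mm tilt err x,y -0.0019 -0.0004 F [-5.04  1.38 18.28] F ax/x/y [np.float64(18.92), np.float64(0.68), np.float64(-1.71)]
```

Request:
{"fn": "send_rows", "kwargs": {
  "fingers": [0.25, 0.35, 0.45, 0.5, 0.5, 0.5],
  "dp": [
    [0, 0, 0.5],
    [0, 0, 1],
    [0, 0, 1],
    [0, 0, 1],
    [0, 0, 1],
    [0, 0, 1]
  ],
  "turn": [
    [0, 0, 0],
    [0, 0, 0],
    [0, 0, 0],
    [0, 0, 0],
    [0, 0, 0],
    [0, 0, 0]
  ]
}}

```text
time_s: 14.53
position: [0.4109, -0.1142, 0.106]
tcp_rot: [[0.245, 0.789, -0.563], [-0.168, -0.538, -0.826], [-0.955, 0.297, 0.0]]
force: [-0.3, -0.4, -0.5]
opening: 0.482
```

Request:
{"fn": "send_rows", "kwargs": {
  "fingers": [0.5, 0.5, 0.5, 0.5, 0.5, 0.5, 0.5, 0.5],
  "dp": [
    [-3, 2, 12],
    [-8, 5, 30],
    [-13, 9, 50],
    [-18, 12, 70],
    [-24, 17, 95],
    [-30, 20, 120],
    [-35, 23, 145],
    [-35, 23, 160]
  ],
  "turn": [
    [0, 0, 0],
    [0, 0, 0],
    [0, 0, 0],
    [0, 0, 0],
    [0, 0, 0],
    [0.04, 0.05, 0],
    [0.09, 0.12, 0],
    [0.13, 0.19, 0]
  ]
}}

```text
time_s: 15.2
position: [0.3743, -0.09, 0.2681]
tcp_rot: [[0.057, 0.825, -0.563], [-0.039, -0.561, -0.827], [-0.998, 0.069, -0.0]]
force: [0.9, -1.1, -0.6]
opening: 0.498
```

Run:
```python
from rel import *
st();o=snap("14",("scene","top"));S=o["scene"]
overlay(S,(235,315,155,230),8,"ov14",[])
overlay(o["top"],(240,330,130,220),7,"ov14t",[])
```

```text
t 15.2 p [ 0.3743 -0.09    0.2681] f [ 0.9344 -1.0635 -0.5581] op 0.498 J [-30.1   5.6 112.7  -0.3  57.7  94.4]
[[ 0.0572  0.8247 -0.5627]
 [-0.0386 -0.5614 -0.8267]
 [-0.9976  0.069  -0.0003]]
```

View pics/ov14.png

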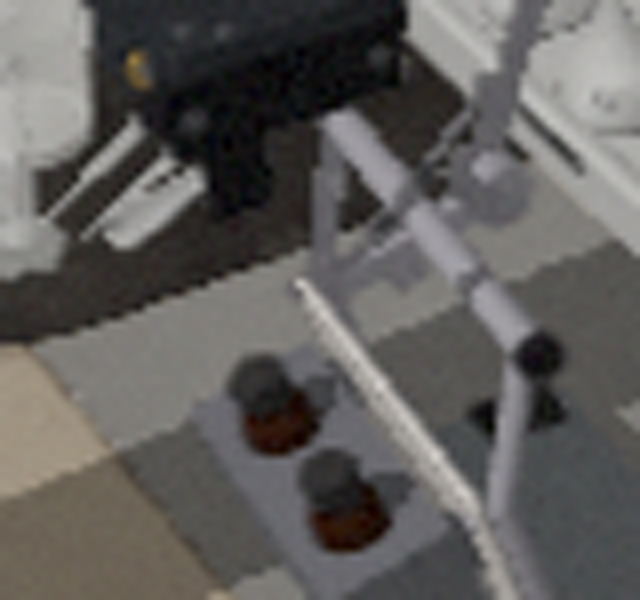

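View pics/ov14t.png

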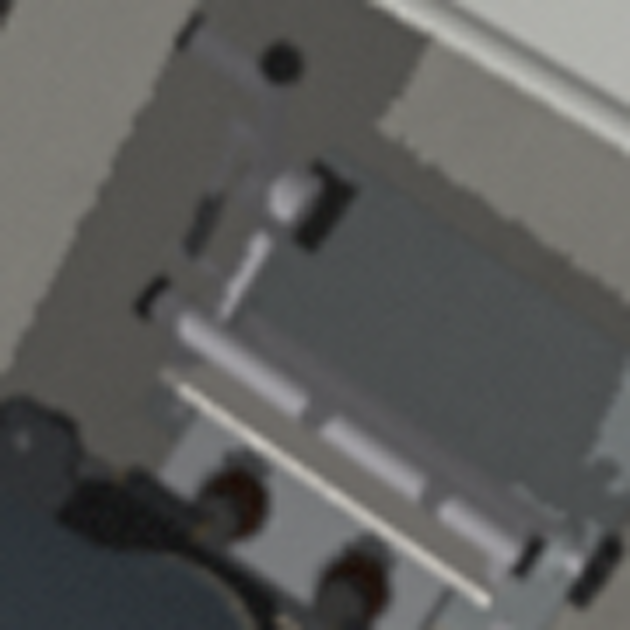

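Run:
```python
from rel import *
T=load("top14")
L=lambda w:((w-H)@RW*1000).round(1)
for n,px,z in(("knob end",(188,33),.2134),("pegmid",(225,55),.2134),("peginner",(258,77),.2134),("foot",(280,63),.234),("hub",(290,195),.145)):
    w=T.plane(240+px[0]/7-.5,130+px[1]/7-.5,z);print(n,w,L(w),L(T.dep(240+px[0]/7-.5,130+px[1]/7-.5)))
print(toW((.03,0,.155)))
p=bot.read_state()["position"]
for X,Z in((.040,.25),(.040,.195),(.052,.195),(.097,.172)):
    w=H+xr*X+yr*.112;w[2]=Z;print(X,Z,w,((w-p)*1000).round(1))
```

```text
knob end [ 0.612  -0.0582  0.2134] [ 69.1 130.8 175.4] [ 68.5 129.6 180.2]
pegmid [ 0.6038 -0.072   0.2134] [ 70.2 114.8 175.4] [ 69.4 113.2 181.8]
peginner [ 0.5956 -0.0843  0.2134] [ 70.4 100.  175.4] [ 69.7  98.7 181.1]
foot [ 0.5961 -0.0946  0.234 ] [ 76.6  91.8 196. ] [ 75.4  89.9 204.6]
hub [ 0.5647 -0.0897  0.145 ] [ 47.9  78.1 107. ] [ 46.9  76.  117.7]
[ 0.4669 -0.1173  0.1949]
0.04 0.25 [ 0.5773 -0.0573  0.25  ] [197.   36.7 -19.3]
0.04 0.195 [ 0.5773 -0.0573  0.195 ] [197.   36.7 -74.3]
0.052 0.195 [ 0.5872 -0.064   0.195 ] [206.9  29.9 -74.3]
0.097 0.172 [ 0.6243 -0.0895  0.172 ] [244.    4.4 -97.3]
```

Request:
{"fn": "send_rows", "kwargs": {
  "fingers": [0.3, 0.1, 0, 0, 0, 0, 0, 0, 0, 0],
  "dp": [
    [25, 10, 10],
    [55, 20, 10],
    [90, 30, 10],
    [125, 36, 5],
    [160, 38, 0],
    [185, 39, -5],
    [197, 39, -10],
    [197, 39, -18],
    [197, 39, -18],
    [197, 39, -18]
  ],
  "turn": [
    [0.02, 0.03, 0],
    [0.039, 0.057, 0],
    [0.039, 0.057, 0],
    [0.039, 0.057, 0],
    [0.039, 0.057, 0],
    [0.039, 0.057, 0],
    [0.039, 0.057, 0],
    [0.039, 0.057, 0],
    [0.039, 0.057, 0],
    [0.039, 0.057, 0]
  ]
}}

```text
time_s: 16.13
position: [0.5745, -0.0545, 0.2497]
tcp_rot: [[0.006, 0.826, -0.564], [-0.005, -0.564, -0.826], [-1.0, 0.008, 0.001]]
force: [-1.3, 1.5, 0.0]
opening: 0.003
```

Run:
```python
from rel import *
st();o=snap("15",("scene",))
overlay(o["scene"],(235,335,110,220),5.4,"ov15",[])
p=bot.read_state()["position"]
for X,Z in((.040,.195),(.052,.195),(.075,.188),(.1,.172)):
    w=H+xr*X+yr*.115;w[2]=Z;print(X,Z,((w-p)*1000).round(1))
```

```text
t 16.13 p [ 0.5745 -0.0545  0.2497] f [-1.2579  1.5197  0.0492] op 0.003 J [-16.4  24.6  87.6  -0.2  67.4 108. ]
[[ 0.0059  0.8259 -0.5638]
 [-0.0053 -0.5638 -0.8259]
 [-1.      0.0079  0.001 ]]
0.04 0.195 [  4.    0.  -55.6]
0.052 0.195 [ 13.9  -6.8 -55.6]
0.075 0.188 [ 32.8 -19.8 -62.6]
0.1 0.172 [ 53.4 -33.9 -78.6]
```

View pics/ov15.png

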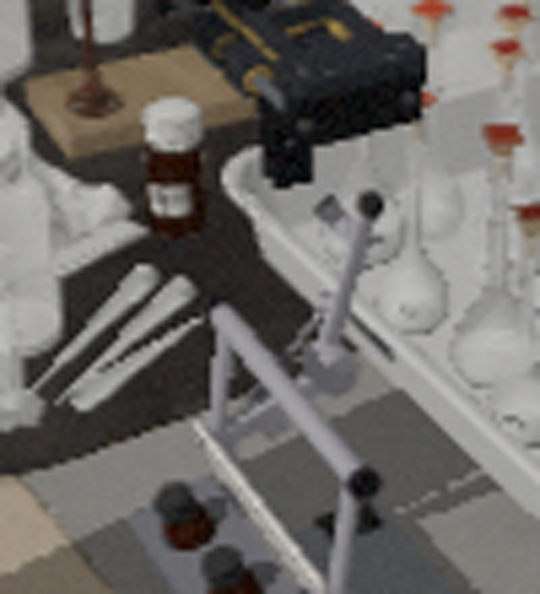

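Request:
{"fn": "send_rows", "kwargs": {
  "fingers": [0, 0, 0, 0, 0, 0],
  "dp": [
    [2, 0, -15],
    [2, 0, -35],
    [2, 0, -50],
    [2, 0, -55],
    [2, 0, -55],
    [2, 0, -55]
  ],
  "turn": [
    [0, 0, 0],
    [0, 0, 0],
    [0, 0, 0],
    [0, 0, 0],
    [0, 0, 0],
    [0, 0, 0]
  ]
}}

```text
time_s: 16.68
position: [0.5769, -0.0551, 0.1965]
tcp_rot: [[0.009, 0.825, -0.564], [-0.006, -0.564, -0.826], [-1.0, 0.011, 0.0]]
force: [0.8, 0.7, 1.0]
opening: 0.005
```

Run:
```python
from rel import *
st();o=snap("16",("scene",))
overlay(o["scene"],(265,325,120,190),8,"ov16",[])
p=bot.read_state()["position"];print((p-H)@RW)
for X,Z in((.040,.195),(.052,.195),(.075,.188),(.1,.172)):
    w=H+xr*X+yr*.115;w[2]=Z;print(X,Z,((w-p)*1000).round(1))
```

```text
t 16.68 p [ 0.5769 -0.0551  0.1965] f [0.8376 0.7082 1.0492] op 0.005 J [-16.4  28.3  90.7  -0.2  60.4 108.1]
[[ 0.0089  0.8255 -0.5644]
 [-0.0061 -0.5643 -0.8255]
 [-0.9999  0.0108  0.0001]]
[0.0389 0.1138 0.1589]
0.04 0.195 [ 1.6  0.3 -1.9]
0.052 0.195 [11.5 -6.4 -1.9]
0.075 0.188 [ 30.4 -19.4  -8.9]
0.1 0.172 [ 51.1 -33.6 -24.9]
```

View pics/ov16.png

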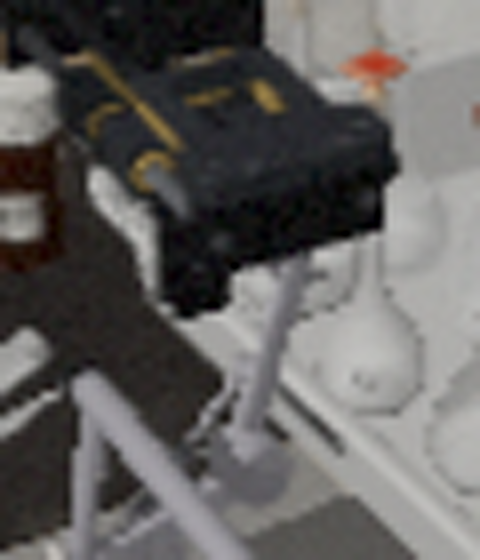

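Request:
{"fn": "send_rows", "kwargs": {
  "fingers": [0, 0, 0, 0, 0, 0, 0],
  "dp": [
    [5, -3, -2],
    [10, -6, -2],
    [14, -9, -3],
    [18, -11.5, -4],
    [22, -14, -5],
    [26, -17, -7],
    [30, -19.4, -9]
  ],
  "turn": [
    [0, 0, 0],
    [0, 0, 0],
    [0, 0, 0],
    [0, 0, 0],
    [0, 0, 0],
    [0, 0, 0],
    [0, 0, 0]
  ]
}}

```text
time_s: 17.32
position: [0.6076, -0.0748, 0.1874]
tcp_rot: [[0.009, 0.826, -0.564], [-0.006, -0.564, -0.826], [-1.0, 0.011, 0.0]]
force: [-1.2, -0.0, -0.5]
opening: 0.007
```

Run:
```python
from rel import *
st();o=snap("17",("scene",))
overlay(o["scene"],(245,325,120,210),6.5,"ov17",[])
p=bot.read_state()["position"];print((p-H)@RW,bot.read_state()["force"]@RW)
```

```text
t 17.32 p [ 0.6076 -0.0748  0.1874] f [-1.2449 -0.0436 -0.4633] op 0.007 J [-17.4  31.3  86.5  -0.2  61.6 107.1]
[[ 0.0092  0.8255 -0.5643]
 [-0.0064 -0.5642 -0.8256]
 [-0.9999  0.0112  0.0001]]
[0.076  0.1146 0.1491] [ 0.008  -0.4802 -0.5209]
```

View pics/ov17.png

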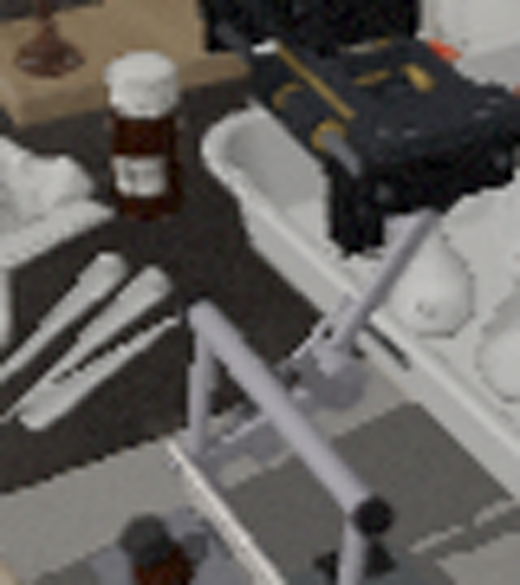

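Request:
{"fn": "send_rows", "kwargs": {
  "fingers": [0, 0, 0, 0, 0, 0, 0, 0],
  "dp": [
    [4, -2.7, -2],
    [8, -5.5, -5],
    [12, -8.2, -8],
    [16, -11, -12],
    [20, -13.7, -15],
    [24, -16.5, -17],
    [26, -17.8, -18],
    [26, -17.8, -18]
  ],
  "turn": [
    [0, 0, 0],
    [0, 0, 0],
    [0, 0, 0],
    [0, 0, 0],
    [0, 0, 0],
    [0, 0, 0],
    [0, 0, 0],
    [0, 0, 0]
  ]
}}

```text
time_s: 18.03
position: [0.6351, -0.0938, 0.1688]
tcp_rot: [[0.011, 0.825, -0.565], [-0.007, -0.565, -0.825], [-1.0, 0.013, -0.0]]
force: [-0.0, -0.1, -0.0]
opening: 0.006
```

Run:
```python
from rel import *
st();o=snap("18",("scene",))
overlay(o["scene"],(245,325,120,210),6.5,"ov18",[])
p=bot.read_state()["position"];print((p-H)@RW,bot.read_state()["force"]@RW)
```

```text
t 18.03 p [ 0.6351 -0.0938  0.1688] f [-0.029  -0.1177 -0.0319] op 0.006 J [-18.3  34.7  83.   -0.2  61.6 106.2]
[[ 0.0107  0.8252 -0.5648]
 [-0.0071 -0.5647 -0.8252]
 [-0.9999  0.0128 -0.0001]]
[0.1078 0.1146 0.1309] [ 0.4119  0.5878 -0.0511]
```

View pics/ov18.png

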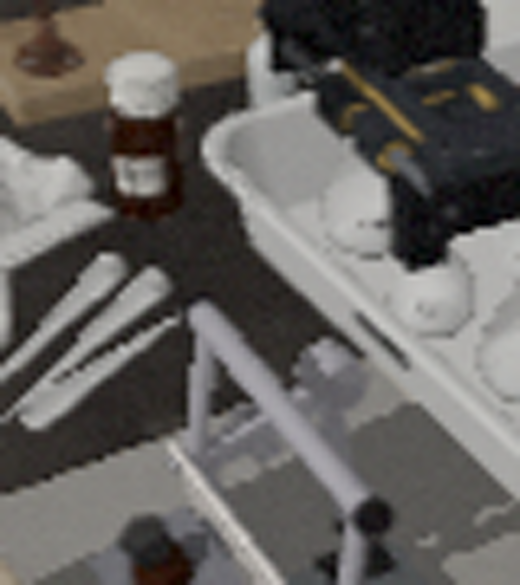

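Request:
{"fn": "send_rows", "kwargs": {
  "fingers": [0, 0, 0, 0.2, 0.4, 0.6, 0.6, 0.6, 0.6, 0.6],
  "dp": [
    [0, 0, 30],
    [0, 0, 65],
    [-10, 0, 95],
    [-30, -5, 105],
    [-50, -8, 105],
    [-75, -12, 105],
    [-100, -15, 105],
    [-125, -18, 105],
    [-150, -21, 105],
    [-168, -23, 105]
  ],
  "turn": [
    [0, 0, 0],
    [0, 0, 0],
    [0, 0, 0.1],
    [0, 0, 0.2],
    [0, 0, 0.32],
    [0, 0, 0.44],
    [0, 0, 0.56],
    [0, 0, 0.68],
    [0, 0, 0.8],
    [0, 0, 0.92]
  ]
}}

```text
time_s: 18.92
position: [0.4643, -0.1159, 0.2742]
tcp_rot: [[0.011, 0.947, 0.32], [0.004, 0.32, -0.947], [-1.0, 0.012, -0.001]]
force: [0.0, -0.3, -0.2]
opening: 0.448
```

Run:
```python
from rel import *
st();o=snap("19",("scene","top"))
overlay(o["scene"],(235,325,145,230),7,"ov19",[])
overlay(o["top"],(240,330,130,220),6.5,"ov19t",[])
```

```text
t 18.92 p [ 0.4643 -0.1159  0.2742] f [ 0.0264 -0.2687 -0.1501] op 0.448 J [-27.8  14.8  99.1   0.6  65.7  43.3]
[[ 0.0108  0.9473  0.3202]
 [ 0.0043  0.3202 -0.9473]
 [-0.9999  0.0116 -0.0006]]
```

View pics/ov19.png

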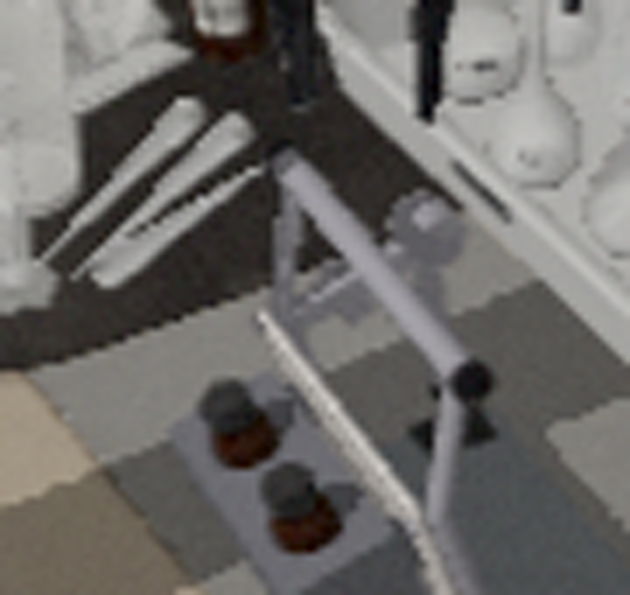

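View pics/ov19t.png

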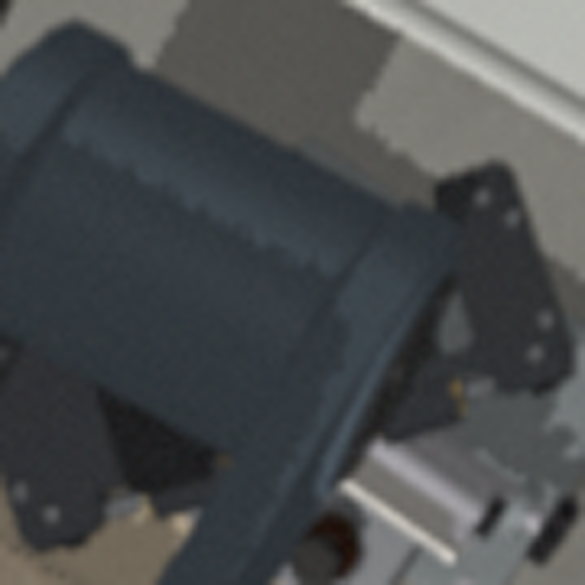

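Run:
```python
from rel import *
S=load("scene19");S.img=np.clip(S.img.astype(float)*1.8,0,255).astype(np.uint8)
Q=lambda X,Y,Z:H+xr*X+yr*Y+zr*(Z-.038)
hub=Q(.0465,.078,.141)
def ang(a,Y,r):return Q(.0465+r*np.sin(a),Y,.141+r*np.cos(a))
r=(275,320,165,215);f=12
im=cv2.resize(S.img[r[2]:r[3],r[0]:r[1]],None,fx=f,fy=f,interpolation=2)
for P,c in((hub,(0,0,255)),(ang(3.02,.092,.098),(0,255,0)),(ang(3.02,.130,.076),(255,0,0)),(ang(2.6,.092,.098),(0,255,255))):
    q=(S.proj(P)-[r[0],r[2]]+.5)*f;cv2.circle(im,tuple(np.int32(q)),5,c,1)
cv2.imwrite("pics/k.png",im)
```

```text
(no output)
```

View pics/k.png

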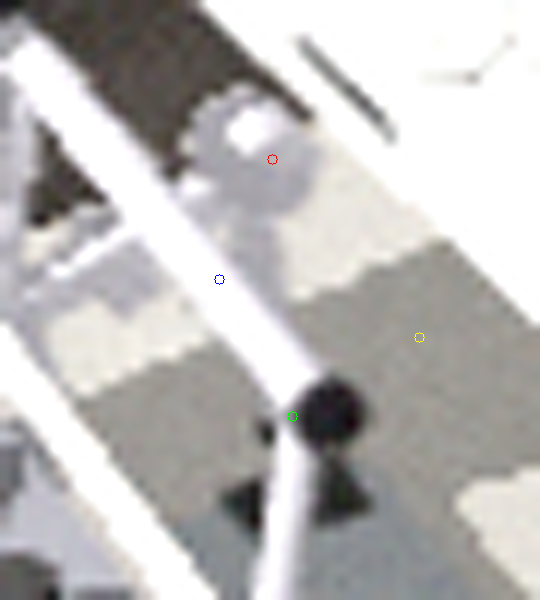

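Request:
{"fn": "send_rows", "kwargs": {
  "fingers": [0.6, 0.6, 0.6, 0.6, 0.6, 0.6, 0.6, 0.6, 0.6, 0.6],
  "dp": [
    [2.2, -1.1, 0],
    [2.2, -1.1, 0],
    [2.2, -1.1, 0],
    [2.2, -1.1, 0],
    [2.2, -1.1, 0],
    [2.2, -1.1, 0],
    [2.2, -1.1, -15],
    [2.2, -1.1, -30],
    [2.2, -1.1, -35],
    [2.2, -1.1, -35]
  ],
  "turn": [
    [0, 0, 0.12],
    [0, 0, 0.24],
    [-0.004, 0.01, 0.36],
    [-0.004, 0.01, 0.48],
    [-0.004, 0.01, 0.6],
    [-0.004, 0.01, 0.644],
    [-0.004, 0.01, 0.644],
    [-0.004, 0.01, 0.644],
    [-0.004, 0.01, 0.644],
    [-0.004, 0.01, 0.644]
  ]
}}

```text
time_s: 19.85
position: [0.4659, -0.1164, 0.2382]
tcp_rot: [[-0.005, 0.572, 0.82], [0.004, 0.82, -0.572], [-1.0, 0.0, -0.006]]
force: [-0.4, 0.6, -0.4]
opening: 0.598
```

Run:
```python
from rel import *
st();o=snap("20",("scene",))
p=bot.read_state()["position"];print((p-H)@RW*1000)
overlay(o["scene"],(235,325,110,230),5,"ov20",[])
```

```text
t 19.85 p [ 0.4659 -0.1164  0.2382] f [-0.3631  0.6497 -0.4267] op 0.598 J [-27.4  18.  101.    0.1  61.4   7.4]
[[-0.005   0.5719  0.8203]
 [ 0.004   0.8203 -0.5719]
 [-1.      0.0004 -0.0064]]
[-17.8302   0.1911 200.9828]
```

View pics/ov20.png

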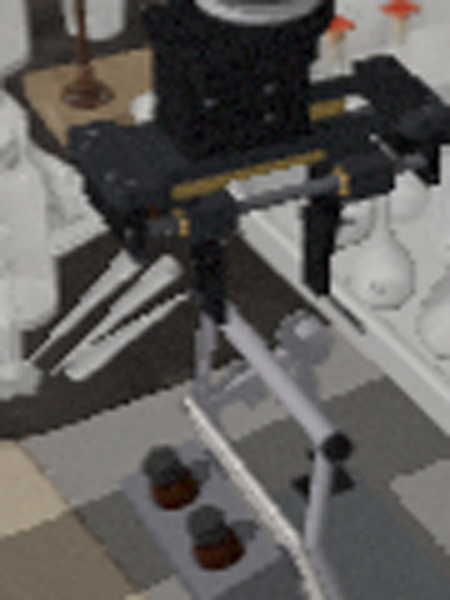

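Request:
{"fn": "send_rows", "kwargs": {
  "fingers": [0.6, 0.6, 0.6, 0.6, 0.6, 0.6],
  "dp": [
    [0.5, -0.4, -15],
    [0.5, -0.4, -35],
    [0.5, -0.4, -52],
    [0.5, -0.4, -61],
    [0.5, -0.4, -61],
    [0.5, -0.4, -61]
  ],
  "turn": [
    [0, 0, 0],
    [0, 0, 0],
    [0, 0, 0],
    [0, 0, 0],
    [0, 0, 0],
    [0, 0, 0]
  ]
}}

```text
time_s: 20.4
position: [0.4675, -0.1174, 0.1784]
tcp_rot: [[-0.003, 0.572, 0.82], [0.003, 0.82, -0.572], [-1.0, 0.001, -0.004]]
force: [-0.1, 0.1, -0.5]
opening: 0.602
```

Request:
{"fn": "send_rows", "kwargs": {
  "fingers": [0.45, 0.35, 0.28, 0.22, 0.18, 0.15, 0.12, 0.1, 0.08, 0.08],
  "dp": [
    [0, 0, 0],
    [0, 0, 0],
    [0, 0, 0],
    [0, 0, 0],
    [0, 0, 0],
    [0, 0, 0],
    [0, 0, 0],
    [0, 0, 0],
    [0, 0, 0],
    [0, 0, 0]
  ],
  "turn": [
    [0, 0, 0],
    [0, 0, 0],
    [0, 0, 0],
    [0, 0, 0],
    [0, 0, 0],
    [0, 0, 0],
    [0, 0, 0],
    [0, 0, 0],
    [0, 0, 0],
    [0, 0, 0]
  ]
}}

```text
time_s: 21.23
position: [0.4667, -0.1168, 0.1783]
tcp_rot: [[-0.005, 0.572, 0.82], [0.004, 0.82, -0.572], [-1.0, 0.001, -0.006]]
force: [-1.7, 1.7, 2.1]
opening: 0.149
```

Run:
```python
from rel import *
st();o=snap("21",("scene",))
s=bot.read_state();p=s["position"];print((p-H)@RW*1000,s["force"]@RW)
overlay(o["scene"],(235,325,130,240),5.4,"ov21",[])
```

```text
t 21.23 p [ 0.4667 -0.1168  0.1783] f [-1.6789  1.7243  2.08  ] op 0.149 J [-27.4  23.2 104.8   0.1  52.3   7.4]
[[-0.0046  0.5717  0.8205]
 [ 0.004   0.8205 -0.5717]
 [-1.      0.0006 -0.0061]]
[-17.3615   0.3012 140.3072] [-3.0589  0.2967  2.2073]
```

View pics/ov21.png

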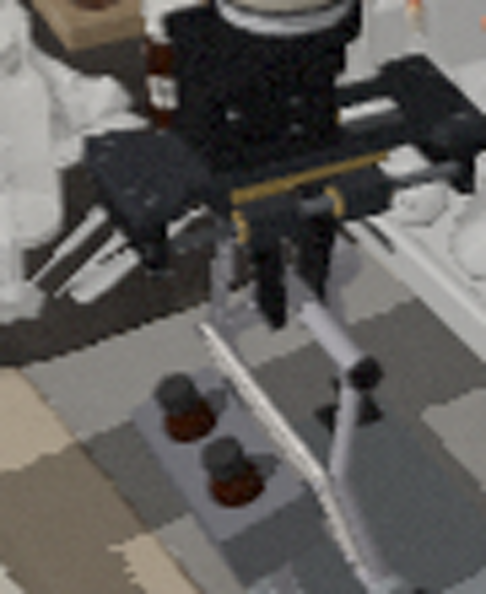

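Request:
{"fn": "send_rows", "kwargs": {
  "fingers": [0.08, 0.08, 0.08, 0.08, 0.08, 0.08, 0.08, 0.08, 0.08, 0.08],
  "dp": [
    [1.6, -1.1, 0.1],
    [3.3, -2.3, 0.2],
    [5.2, -3.6, 0.3],
    [7.2, -4.9, 0.4],
    [9.2, -6.3, 0.5],
    [11.2, -7.7, 0.6],
    [13.2, -9, 0.7],
    [15, -10.3, 0.7],
    [17, -11.6, 0.7],
    [18.1, -12.4, 0.7]
  ],
  "turn": [
    [0, 0, 0],
    [0, 0, 0],
    [0, 0, 0],
    [0, 0, 0],
    [0, 0, 0],
    [0, 0, 0],
    [0, 0, 0],
    [0, 0, 0],
    [0, 0, 0],
    [0, 0, 0]
  ]
}}

```text
time_s: 22.12
position: [0.4855, -0.1296, 0.179]
tcp_rot: [[-0.004, 0.572, 0.82], [0.003, 0.82, -0.572], [-1.0, 0.001, -0.005]]
force: [-2.2, 2.0, 3.3]
opening: 0.154
```

Run:
```python
from rel import *
st();o=snap("22",("scene",))
s=bot.read_state();p=s["position"];print((p-H)@RW*1000,s["force"]@RW)
overlay(o["scene"],(235,325,130,240),5.4,"ov22",[])
```

```text
t 22.12 p [ 0.4855 -0.1296  0.179 ] f [-2.1587  1.9815  3.2704] op 0.154 J [-27.8  24.6 101.9   0.1  53.8   7.1]
[[-0.0035  0.5717  0.8204]
 [ 0.0035  0.8204 -0.5717]
 [-1.      0.0008 -0.0049]]
[  5.4765   0.3873 141.0009] [-1.6783  0.5014  2.9088]
```

View pics/ov22.png

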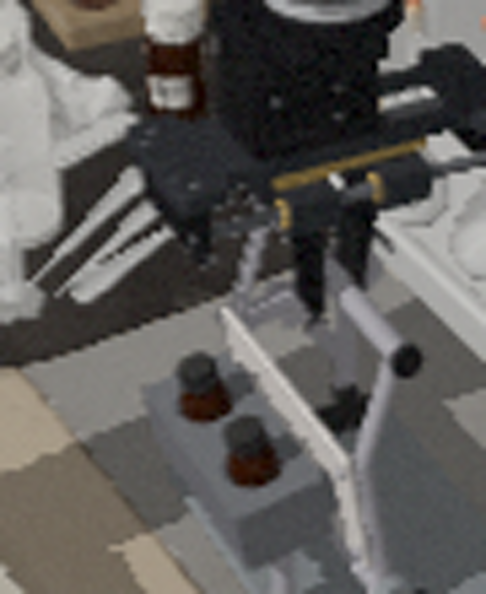

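Request:
{"fn": "send_rows", "kwargs": {
  "fingers": [0.08, 0.08, 0.08, 0.08, 0.08, 0.08, 0.08, 0.08, 0.08, 0.08],
  "dp": [
    [1.6, -1.1, 0],
    [3.3, -2.3, -0.1],
    [5.2, -3.6, -0.3],
    [7.2, -4.9, -0.5],
    [9.2, -6.3, -0.7],
    [11.2, -7.7, -0.9],
    [13, -8.9, -1.1],
    [14.5, -9.9, -1.3],
    [16, -11, -1.5],
    [17, -11.7, -1.6]
  ],
  "turn": [
    [0, 0, 0],
    [0, 0, 0],
    [0, 0, 0],
    [0, 0, 0],
    [0, 0, 0],
    [0, 0, 0],
    [0, 0, 0],
    [0, 0, 0],
    [0, 0, 0],
    [0, 0, 0]
  ]
}}

```text
time_s: 23.0
position: [0.5025, -0.1412, 0.1769]
tcp_rot: [[-0.004, 0.572, 0.82], [0.004, 0.82, -0.572], [-1.0, 0.001, -0.006]]
force: [-0.2, 2.7, -2.7]
opening: 0.149
```

Run:
```python
from rel import *
st()
s=bot.read_state();p=s["position"];print((p-H)@RW*1000,s["force"]@RW)
```

```text
t 23.0 p [ 0.5025 -0.1412  0.1769] f [-0.23    2.7479 -2.6563] op 0.149 J [-28.   26.1  99.3   0.1  54.9   6.8]
[[-0.0042  0.5719  0.8203]
 [ 0.0042  0.8203 -0.5719]
 [-1.      0.0011 -0.0059]]
[ 25.7677   0.4711 138.8735] [-1.7437  2.1361 -2.6563]
```

Request:
{"fn": "send_rows", "kwargs": {
  "fingers": [0.08, 0.08, 0.08, 0.08, 0.08],
  "dp": [
    [0.8, -0.6, 0],
    [1.6, -1.1, 0],
    [2.5, -1.7, 0.1],
    [2.5, -1.7, 0.2],
    [2.5, -1.7, 0.2]
  ],
  "turn": [
    [0, 0, 0],
    [0, 0, 0],
    [0, 0, 0],
    [0, 0, 0],
    [0, 0, 0]
  ]
}}

```text
time_s: 23.42
position: [0.5044, -0.1425, 0.1765]
tcp_rot: [[-0.006, 0.572, 0.82], [0.005, 0.82, -0.572], [-1.0, 0.001, -0.008]]
force: [-0.8, 3.3, -5.5]
opening: 0.151
```

Run:
```python
from rel import *
st();o=snap("24",("scene",))
s=bot.read_state();p=s["position"];print((p-H)@RW*1000,s["force"]@RW)
overlay(o["scene"],(235,325,130,240),5.4,"ov24",[])
```

```text
t 23.42 p [ 0.5044 -0.1425  0.1765] f [-0.8013  3.3172 -5.5238] op 0.151 J [-28.1  26.3  99.    0.1  55.1   6.7]
[[-0.0057  0.572   0.8202]
 [ 0.0052  0.8202 -0.572 ]
 [-1.      0.001  -0.0077]]
[ 28.0243   0.4683 138.4865] [-3.8955  1.9033 -6.2365]
```

View pics/ov24.png

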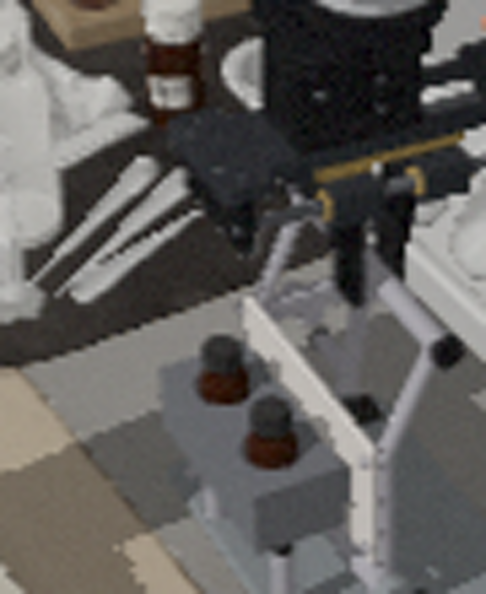

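Request:
{"fn": "send_rows", "kwargs": {
  "fingers": [0.08, 0.08, 0.08, 0.08, 0.08],
  "dp": [
    [0.7, -0.5, -0.5],
    [1.4, -1, -1],
    [2, -1.4, -1],
    [2, -1.4, -1],
    [2, -1.4, -1]
  ],
  "turn": [
    [0, 0, 0],
    [0, 0, 0],
    [0, 0, 0],
    [0, 0, 0],
    [0, 0, 0]
  ]
}}

```text
time_s: 23.88
position: [0.5063, -0.1438, 0.1759]
tcp_rot: [[-0.006, 0.572, 0.82], [0.005, 0.82, -0.572], [-1.0, 0.001, -0.008]]
force: [-1.9, 4.5, 2.8]
opening: 0.15
```

Run:
```python
from rel import *
st()
s=bot.read_state();p=s["position"];print((p-H)@RW*1000,s["force"]@RW)
```

```text
t 23.88 p [ 0.5063 -0.1438  0.1759] f [-1.9101  4.4926  2.7844] op 0.15 J [-28.1  26.5  98.7   0.1  55.2   6.7]
[[-0.0056  0.5719  0.8203]
 [ 0.0052  0.8203 -0.5719]
 [-1.      0.001  -0.0076]]
[ 30.3851   0.4804 137.9369] [-4.116   2.6249  2.7844]
```

Request:
{"fn": "send_rows", "kwargs": {
  "fingers": [0.08, 0.08, 0.08, 0.08, 0.08],
  "dp": [
    [0.6, -0.4, 0],
    [1.2, -0.9, 0],
    [1.2, -0.9, 0],
    [1.2, -0.9, 0],
    [1.2, -0.9, 0]
  ],
  "turn": [
    [0, 0, 0],
    [0, 0, 0],
    [0, 0, 0],
    [0, 0, 0],
    [0, 0, 0]
  ]
}}

```text
time_s: 24.3
position: [0.5068, -0.1441, 0.1758]
tcp_rot: [[-0.007, 0.572, 0.82], [0.006, 0.82, -0.572], [-1.0, 0.001, -0.01]]
force: [-3.2, 3.7, 1.6]
opening: 0.15
```

Run:
```python
from rel import *
st();o=snap("26",("scene","top"))
s=bot.read_state();p=s["position"];print((p-H)@RW*1000,s["force"]@RW)
S=o["scene"]
S.img=np.clip(S.img.astype(float)*1.5,0,255).astype(np.uint8)
overlay(S,(260,325,165,240),8,"ov26",[])
```

```text
t 24.3 p [ 0.5068 -0.1441  0.1758] f [-3.1611  3.7192  1.647 ] op 0.15 J [-28.1  26.6  98.6   0.2  55.4   6.7]
[[-0.0073  0.572   0.8203]
 [ 0.0064  0.8203 -0.5719]
 [-1.      0.001  -0.0096]]
[ 30.91     0.4682 137.8148] [-5.6876  2.4203  2.4706]
```

View pics/ov26.png

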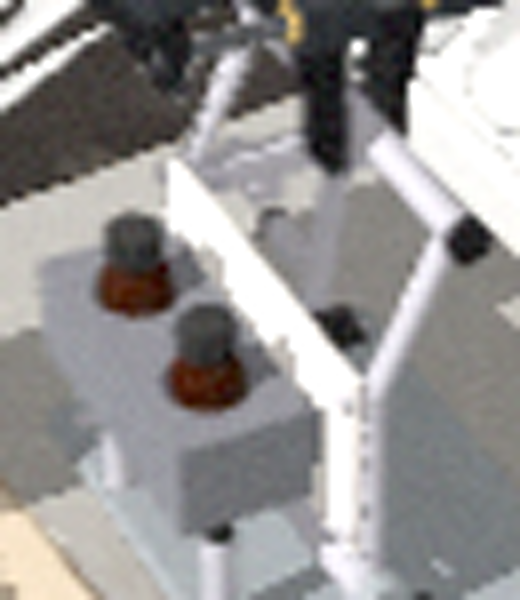

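Request:
{"fn": "send_rows", "kwargs": {
  "fingers": [0.08, 0.08, 0.08, 0.08, 0.08],
  "dp": [
    [1, -0.7, 0],
    [2, -1.4, 0],
    [2.5, -1.7, 0],
    [2.5, -1.7, 0],
    [2.5, -1.7, 0]
  ],
  "turn": [
    [0, 0, 0],
    [0, 0, 0],
    [0, 0, 0],
    [0, 0, 0],
    [0, 0, 0]
  ]
}}

```text
time_s: 24.82
position: [0.5074, -0.1445, 0.1756]
tcp_rot: [[-0.012, 0.572, 0.82], [0.009, 0.82, -0.572], [-1.0, 0.001, -0.015]]
force: [-6.3, 4.8, 3.6]
opening: 0.146
```

Run:
```python
from rel import *
st()
s=bot.read_state();p=s["position"];print((p-H)@RW*1000,s["force"]@RW)
```

```text
t 24.82 p [ 0.5074 -0.1445  0.1756] f [-6.3324  4.8425  3.5658] op 0.146 J [-28.1  26.8  98.3   0.2  55.8   6.7]
[[-0.0116  0.5719  0.8202]
 [ 0.0089  0.8203 -0.5718]
 [-0.9999  0.0007 -0.0146]]
[ 31.6589   0.4617 137.6248] [-7.9611  0.4124  3.5658]
```

Run:
```python
from rel import *
o=snap("27",("scene","top","scene","top"))
s=bot.read_state();p=s["position"];print(s["time_s"],(p-H)@RW*1000,s["force"]@RW,s["qvel"].round(2))
S=o["scene"]; f=toF(S.cloud(),0.)
for t in(0,.02,-.02):
    f=toF(S.cloud(),t);m=(f[...,0]>-.064)&(f[...,0]<-.02)&(abs(f[...,1])<.055)&(f[...,2]>.07)&(f[...,2]<.09);q=f[m]
    print(t,np.linalg.lstsq(np.c_[q[:,:2],np.ones(len(q))],q[:,2],rcond=None)[0])
S.img=np.clip(S.img.astype(float)*1.5,0,255).astype(np.uint8)
overlay(S,(255,330,165,240),8,"ov27",[])
```

```text
25.0167 [ 31.6669   0.4694 137.6245] [-8.2226  2.0232  3.6834] [-0.1  -0.09 -0.04  0.06  0.1   0.01]
0 [-0.0422 -0.0001  0.0796]
0.02 [-0.0482  0.0016  0.0799]
-0.02 [-0.0384 -0.0003  0.0792]
```

View pics/ov27.png

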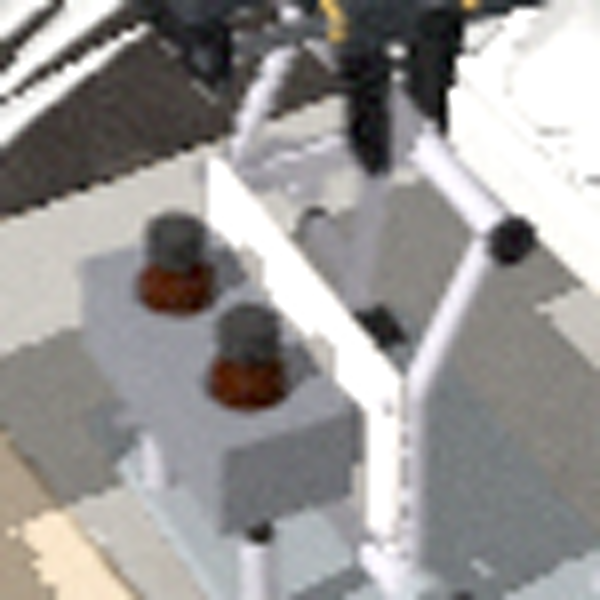

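Run:
```python
from rig import bot
print(bot.hand_in())
```

```text
the job is handed in; nothing more can be done
None
```

The job is done and handed in at about 25 s; the hand-in gives no verdict.

**What I did**
- I put both brown vials fully down in the bores while the rack leaned. Each was pressed until it met the floor, at about 12 N and 19 N.
- I pushed the toe peg back until the kickstand snapped down, with the rack still parked.
- I then gripped the top bar and eased the rack upright over about 3 s. I kept holding it, with a push that presses the foot on its pad.

**Last checks**
- **Hold on the bar:** the bar is in the grip and still, with about 8 N pushing back. It moved only 0.75 mm of the last 3 mm I commanded, so the foot is firmly on the pad. I estimate about 14 N at the foot, firmer than a light press.
- **Rack angle:** the bar is 1.7 mm past its nominal upright position, about 0.01 rad. A rough plane fit to the block's top in the depth image was off level by about 0.04 rad. That fit is noisy, so I relied on the bar position.
- **Vials:** both still look fully down in the last picture.
- **Kickstand:** I could only confirm that it is down from its position in the images. The bar partly hid the foot.
- **Bystanders:** I kept clear of the dropper bottle and the labelled vial, but did not measure them again at the end.

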